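Load the feeder changeover tray in layers

TASK

Pack the sloping blue kit tray for the next feeder changeover: lay the silver feed rail fully home in the long pocket, let go of it, and then stand the green bridge over it with both feet fully home in their two pockets. Set both parts in gently, not dropped or slammed, and leave the old brass rail and the other things on the bench where they are.

Things in the scene. Friction and masses are not known exactly. Their poses are not given: they have to be found in the camera images.
- kit_tray: Blue tray fixed on a grey stand, 190 (x) x 250 (y) x 22 (z) mm, sloping 30 degrees, face towards the robot: z is the face's outward normal, x runs up the slope, y level across it. Origin: centre of its underside; face at z = 22 mm, black pocket floors at z = 12 mm (10 mm deep). Low steel tools fixed on it stand 5 mm above the face at y = -110 to -7 mm, x = 43 to 67 mm either side of centre.
- rail_seat (a point): Centre of the floor of the long rail pocket, at kit_tray (0, 0, 12) mm; axes as kit_tray. The rail's origin ends here, its length along the tray's y. All pockets leave 2 mm round the part on every side and have 2 mm chamfered mouths.
- bridge_seat (a point): Point at pocket-floor level midway between the two foot pockets, at kit_tray (0, 35, 12) mm; axes as kit_tray. The foot pockets lie at tray x = -52 and +52 mm from it, one each side of the rail pocket. The bridge's origin ends here, its length along the tray's x.
- feed_rail: Silver aluminium bar with a black line along its top, 170 (x) x 30 (y) x 30 (z) mm, about 0.35 kg, lying on the bench with z up. Origin: centre of its underside. Either way round will do. Seated, it stands 20 mm above the tray's face.
- bridge: Green bridge, upright on its two feet on the bench: beam 130 (x) x 30 (y) mm, from 35 to 55 mm above the underside; feet 26 (x) x 30 (y) x 35 (z) mm at x = -52 and +52 mm; 78 mm open between them. About 0.28 kg. Origin: midway between the feet, level with their undersides. Either way round will do. Seated, its beam passes 5 mm over the rail.
- old_rail: Bystander: old brass-coloured bar, 150 (x) x 24 x 24 mm, lying among the kit parts; origin at the centre of its underside. Not part of this kit: leave it.
- hook_jar: Bystander: pale jar with a grey lid, 64 mm across, 90 high; origin under its centre.
- thread_cone: Bystander: blue thread cone, 64 mm across, 115 high; origin under its centre.
- screwdriver: Bystander: red-handled screwdriver lying on the bench along its x.
- bobbin: Bystander: steel bobbin, 44 mm across, 30 high; origin under its centre.
- oil_bottle: Bystander: white bottle with a red cap, 52 mm across, 130 high; origin under its centre.
Things that resemble listed ones, but are neither listed nor needed, are in the scene too. There is more than one size of the bridge; the job needs the largest.

How it is judged:
By the outcome, as a careful person would: the job done as asked, in the order asked, and still so for the second after the job is handed in, with the robot touching nothing.
It also fails if it takes over 51 s, if anything falls off the work surface, if the arm or the gripper's body presses on something with over 40 N, if the wrist force passes 120 N, or if a joint passes its speed limit or range.

ROBOT

A 6-joint arm with a two-finger parallel gripper is mounted at the origin on the work surface. World frame = base frame: x ahead of the robot, y to its left, z up, the work surface at z = 0. Lengths are in m, angles in rad, forces in N, time in s.
With the tool pointing down it reaches from about 0.275 to 0.85 m from the base axis. Payload 19 kg.
Tool frame: the origin (TCP) lies on the mounting face of the last link; the fingertips stand 173 mm ahead of it and the grasp point (between the pads) lies 155 mm ahead of it (bot.tips_ahead is the distance from the TCP to the fingertips, in m); z points along the fingers, y is the direction in which the jaws open and shut (so a half turn about z gives the same grasp; the last joint's range is limited). The gripper opens to 85 mm and grips with 20 to 120 N. Pads are 22 mm wide; open, the fingers measure 114 mm over their backs; the gripper's body (76 mm by 85 mm) begins 54 mm behind the grasp point. The pads swing forward as they close: fully open they stand 13 mm farther back than shut.
Start: joints at [-1.44, 0.15, 1.437, -0, 1.554, -0.134], TCP at [0.15, -0.555, 0.405] pointing down, gripper open.
Joint ranges: [-2.8, 2.8], [-0.68, 2.1], [0.12, 2.68], [-1.39, 4.53], [0.16, 2.79], [-2.81, 2.81]. Speed limits (rad/s): [1.89, 1.89, 2.22, 3.01, 3.01, 3.01].

INTERFACE

Orientations are given as a rotation vector (axis times angle).
In Python, from plant import bot, eyes gives the robot as it stands.
- The arm moves only by the shell command python3 -m crank 'ROWS' [FORCE]. ROWS is JSON, a list that holds one entry, the list of rows, each a list of 7 numbers: the turn, a rotation vector about the world's x, y, z in degrees, then the shift along the world's x, y, z in m, then the gripper command: -1 is shut, 1 is fully open, values between are in proportion. A call has exactly 5 rows; each row shifts and turns the pose as measured when the row begins; what a row does not reach is not made up. A row lasts 1/10 s, in which the tool goes at most 50 mm and 8.59 degrees, less where a joint would pass 70% of its speed; a pose out of reach is approached as far as the arm can. A call is refused whole if a number of a shift passes 0.05 or a number of a turn 8.59, either way. A call with a gripper value outside its range is refused whole. The fingers move at their own pace and stop on an object; FORCE is the grip in N (left out, the last holds). Time passes only in rows, so rows that do not move let the fingers close, or fill a call up. It gives the time, the measured TCP pose, the force and the opening at its end, in the units of the state.
- bot.get_state(): the state, without advancing time (a new reading comes with each control period).
- eyes.get_image(name): name is "side" or "top" or "wrist"; returns the picture (480x640x3 uint8, blue, green, red); there is no depth.
- eyes.get_calibration(name): a dict with "fx", "fy", "cx", "cy" (pixels), "k1" (the pictures are not rectified: a ray, as slopes to the right and down, at radius r is drawn at 1 + k1 r^2 times it, then the intrinsics apply), "R" (3x3) and "t" (3): a world point X has camera coordinates R X + t. Camera axes: x right, y down, z forward; pixel columns grow to the right and rows downward; lengths in m; the calibration is good to about 2 mm. A picture is of the moment at which its call begins: read the wrist's pose just before it. get_calibration takes no time and is no camera call; for the wrist camera it gives the pose at the moment of the call.
- bot.finish_job(): hands the job in, once; it reports no verdict.
The state is a dict: "time": time; "joints": joint angles; "qd": joint speeds; "tau": joint torques, N m; "tool_pos": TCP position; "ee_rot": TCP orientation; "contact_force": force on the tool from outside, world axes, zero at the start; "torque": the same for the moment, N m; "grip_width": finger opening in m.
Only numpy, scipy, OpenCV 4.12 (cv2) and the standard library are available. Lean on these libraries where they do the work, as an engineer would, in place of code of your own. Each camera call takes 0.05 s, during which the arm holds its last target.

## Working session

There is one attempt and no reset: what is moved stays moved. The work goes in short steps, Python scripts to look and compute and a shell command to move; the robot and the scene stay as the last step left them, time stands still between calls to the robot, and variables do not carry over. Pictures are saved under pics/ and viewed, and the job is handed in when it is done.

```bash
ls; mkdir -p pics; python3 - <<'E'
from plant import bot, eyes
import cv2
print(bot.get_state())
for n in ("top","side","wrist"):
    c=eyes.get_calibration(n); print(n,c)
    cv2.imwrite(f"pics/{n}0.png",eyes.get_image(n))
E
```

```text
pics
{'time': 0.0, 'joints': array([-1.44002411e+00,  1.51003662e-01,  1.43795236e+00,  6.01169222e-06,
        1.55377100e+00, -1.33975019e-01]), 'qd': array([-0.00025249, -0.00069744,  0.00017265,  0.00095028, -0.00139616,
       -0.00026119]), 'tau': array([ 4.17787314e-04, -7.13064837e+01, -5.70864952e+01, -1.34135867e-04,
        9.06064175e-03, -1.29865023e-05]), 'tool_pos': array([ 0.15045173, -0.55495635,  0.40410444]), 'ee_rot': array([-3.11298371e+00, -4.14500647e-01, -1.22906958e-05]), 'contact_force': array([ 0.3088386 ,  0.05747729, -0.39511004]), 'torque': array([-0.02257327,  0.00413126, -0.00218849]), 'grip_width': 0.08574421337245205}
top {'fx': 495.14980378280427, 'fy': 495.14980378280427, 'cx': 323.8709786567284, 'cy': 237.2320013023698, 'k1': -0.08886767106326948, 'R': array([[ 0.01060494, -0.99985765,  0.01312335],
       [-0.99780768, -0.01143875, -0.06518429],
       [ 0.06532513, -0.01240331, -0.99778694]]), 't': array([-0.09308879,  0.5435177 ,  1.21534484])}
side {'fx': 504.0358516927876, 'fy': 504.0358516927876, 'cx': 324.4851287865737, 'cy': 240.16961186676158, 'k1': 0.009043504730716963, 'R': array([[-0.70645237, -0.70765045,  0.01248568],
       [-0.33859722,  0.32242743, -0.88396407],
       [ 0.62151184, -0.62870612, -0.4673881 ]]), 't': array([0.35064339, 0.27873812, 1.10243105])}
wrist {'fx': 393.45452188551315, 'fy': 393.45452188551315, 'cx': 324.88739601363164, 'cy': 243.47205197261107, 'k1': 0.021229505802558037, 'R': array([[ 0.26144833, -0.96521643, -0.00141904],
       [-0.92730728, -0.25158732,  0.2771372 ],
       [-0.26785439, -0.07114117, -0.96082931]]), 't': array([-0.57322593, -0.03627036,  0.37794676])}
```

View pics/top0.png

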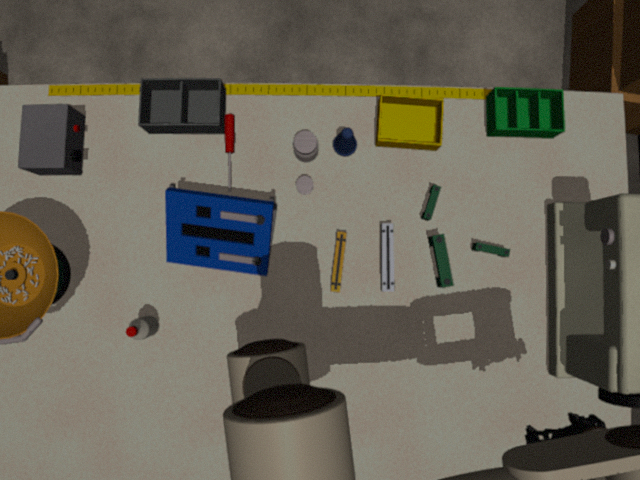

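View pics/side0.png

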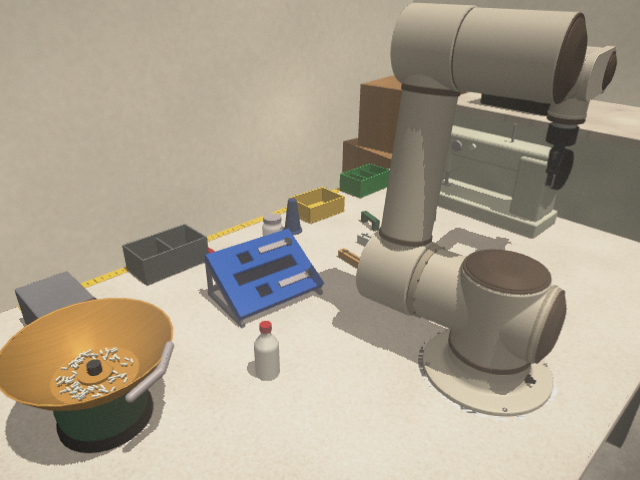

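View pics/wrist0.png

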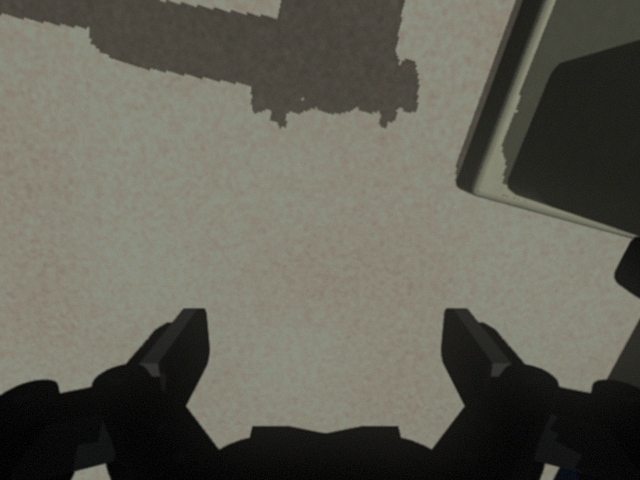

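```bash
cat > h.py <<'E'
import numpy as np, cv2
from plant import bot, eyes
from scipy.spatial.transform import Rotation as Rn
def cam(c):
    K=np.array([[c["fx"],0,c["cx"]],[0,c["fy"],c["cy"]],[0,0,1.]]); return K,np.array([c["k1"],0,0,0,0.])
def ray(c,uv):
    K,d=cam(c); p=cv2.undistortPoints(np.array(uv,float).reshape(-1,1,2),K,d).reshape(-1,2)
    D=np.c_[p,np.ones(len(p))]@c["R"]; C=-c["R"].T@c["t"]; return C,D
def onz(c,uv,z):
    C,D=ray(c,uv); return C+D*((z-C[2])/D[:,2])[:,None]
def proj(c,X):
    K,d=cam(c); return cv2.projectPoints(np.array(X,float).reshape(-1,1,3),cv2.Rodrigues(np.array(c["R"]))[0],np.array(c["t"]),K,d)[0].reshape(-1,2)
E
python3 - <<'E'
import cv2
a=cv2.imread("pics/top0.png")
cv2.imwrite("pics/c1.png",cv2.resize(a[170:310,310:520],None,fx=3.8,fy=3.8,interpolation=cv2.INTER_CUBIC))
cv2.imwrite("pics/c2.png",cv2.resize(a[170:290,150:290],None,fx=5,fy=5,interpolation=cv2.INTER_CUBIC))
b=cv2.imread("pics/side0.png")
cv2.imwrite("pics/c3.png",cv2.resize(b[215:335,190:340],None,fx=5,fy=5,interpolation=cv2.INTER_CUBIC))
E
```

```text
(no output)
```

View pics/c1.png

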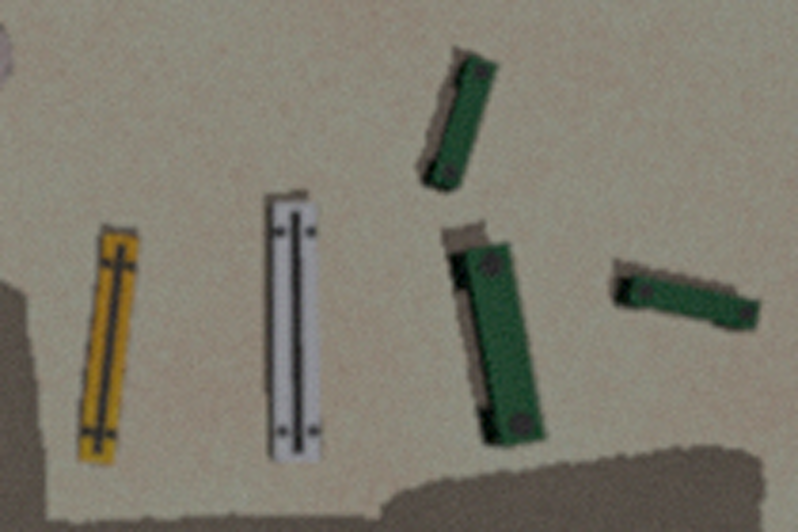

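View pics/c2.png

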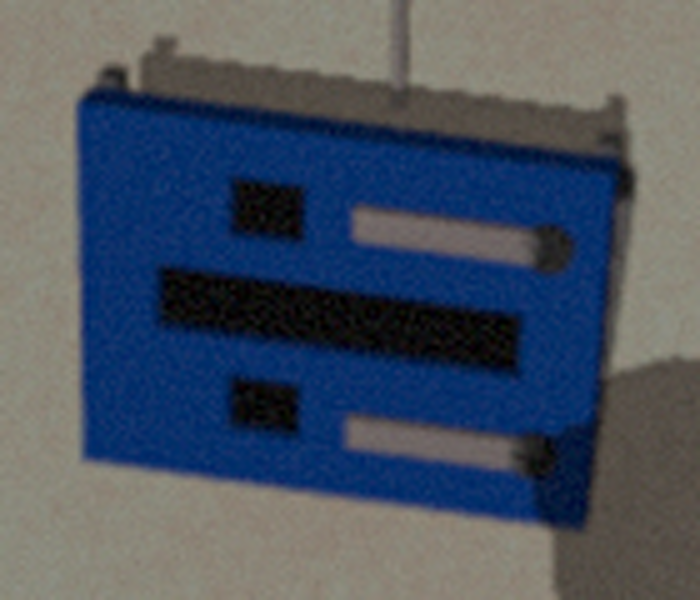

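View pics/c3.png

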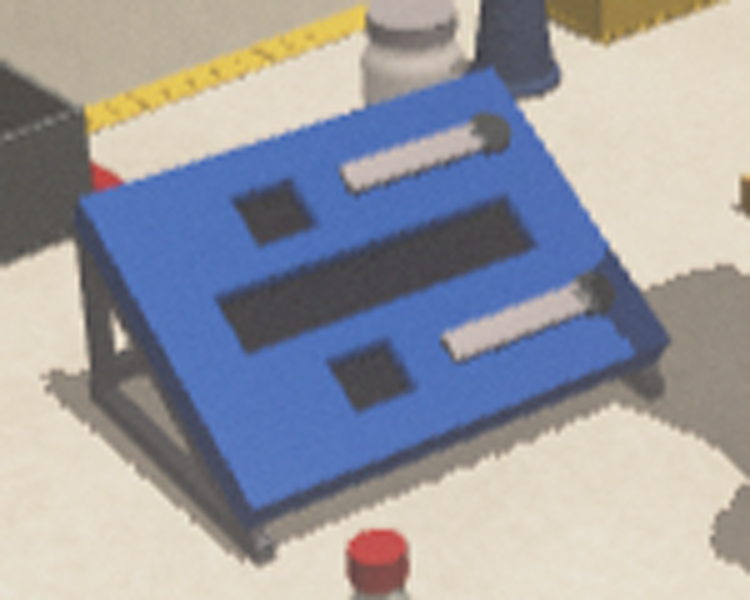

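```bash
cat > tray.py <<'E'
from h import *
from scipy.optimize import least_squares
def trayR(yaw): return Rn.from_euler('ZY',[yaw,-np.pi/6]).as_matrix()
def rect(cx,cy,hx,hy): return [[cx+hx,cy+hy,22],[cx+hx,cy-hy,22],[cx-hx,cy-hy,22],[cx-hx,cy+hy,22]]
def pts(c): return np.array(rect(0,0,95,125)+rect(0,0,15+c,85+c)+rect(52,35,13+c,15+c)+rect(-52,35,13+c,15+c))/1000
E
cat > fit.py <<'E'
from tray import *
top=eyes.get_calibration("top"); side=eyes.get_calibration("side")
T=np.array([[82,100],[617,168],[585,527],[85,458],[162,270],[520,315],[517,372],[160,323],[233,180],[303,188],[298,240],[232,233],[233,378],[299,383],[297,434],[231,427]])
S=np.array([[82,200],[492,70],[668,343],[250,512],[217,297],[508,197],[537,245],[248,353],[233,203],[292,180],[317,222],[262,245],[328,358],[386,340],[413,387],[357,410]])
T=(T+.5)/5-.5+[150,170]; S=(S+.5)/5-.5+[190,215]
def f(p,which):
    X=pts(p[4])@trayR(p[3]).T+p[:3]; r=[]
    if 't' in which: r.append(proj(top,X)-T)
    if 's' in which: r.append(proj(side,X)-S)
    return np.concatenate(r).ravel()
for w in ('ts','t','s'):
    s=least_squares(f,[.5,.2,.06,-.1,2],args=(w,),loss='soft_l1'); print(w,s.x.round(4),np.degrees(s.x[3]).round(2)); print(np.abs(f(s.x,w)).reshape(-1,2).max(1).round(1))
C=lambda uv:(np.array(uv)+.5)/3.8-.5+[310,170]
rail=onz(top,C([[273,200],[316,200],[320,460],[270,460]]),.030)
print("rail",rail.round(4).tolist(), rail.mean(0), np.linalg.norm(rail-np.roll(rail,-1,0),axis=1))
br=onz(top,C([[466,251],[508,244],[545,438],[497,444]]),.055)
print("br",br.round(4).tolist(), br.mean(0), np.linalg.norm(br-np.roll(br,-1,0),axis=1))
print(bot.tips_ahead)
st=bot.get_state(); R=Rn.from_rotvec(st['ee_rot']).as_matrix(); w=eyes.get_calibration("wrist")
print("cam in tool", R.T@(-w["R"].T@w["t"]-st["tool_pos"]), (w["R"]@R).round(3))
E
python3 fit.py
```

```text
ts [ 0.5568  0.1641  0.0639 -0.1259  1.2222] -7.22
[0.7 0.7 0.3 0.1 1.1 0.3 0.7 0.6 0.5 0.3 0.8 0.4 0.4 0.4 0.5 0.2 0.9 0.5
 0.6 0.5 0.4 0.8 0.5 0.4 0.5 0.5 0.6 0.4 1.  0.3 0.  0.2]
t [ 0.5572  0.1646  0.0624 -0.1214  0.7241] -6.96
[1.  0.4 0.2 0.1 0.8 0.2 0.3 0.5 0.4 0.3 0.5 0.5 0.2 0.5 0.2 0.4]
s [ 0.5617  0.1598  0.0598 -0.1347  1.9293] -7.72
[0.3 0.3 0.3 0.6 0.1 0.5 0.4 0.2 0.6 0.2 0.8 0.3 0.7 0.  0.2 0.2]
rail [[0.5826, -0.2294, 0.03], [0.5829, -0.2576, 0.03], [0.4138, -0.2606, 0.03], [0.4136, -0.2281, 0.03]] [ 0.49824089 -0.24392603  0.03      ] [0.02820529 0.16912061 0.0325333  0.16899124]
br [[0.5489, -0.3506, 0.055], [0.5537, -0.3779, 0.055], [0.4298, -0.4014, 0.055], [0.4258, -0.3703, 0.055]] [ 0.48954944 -0.37505344  0.055     ] [0.02772355 0.12618384 0.031345   0.12472103]
0.1734
cam in tool [ 0.06975471 -0.00117276  0.03176603] [[-0.     1.     0.   ]
 [-0.961 -0.    -0.277]
 [-0.277 -0.     0.961]]
```

```bash
python3 -m crank '[[[0,0,-2,0.03,0.03,-0.01,0],[0,0,-2,0.038,0.034,-0.01,0],[0,0,-2,0.038,0.034,-0.01,0],[0,0,-2,0.038,0.034,-0.01,0],[0,0,-2,0.038,0.034,-0.01,0]]]' 60; python3 -m crank '[[[0,0,-2,0.038,0.034,-0.01,0],[0,0,-1,0.038,0.034,-0.01,0],[0,0,-1,0.038,0.034,-0.01,0],[0,0,0,0.03,0.03,-0.01,0],[0,0,0,0.015,0.015,0,0]]]'
```

```text
time: 0.65
tool_pos: [0.3265, -0.3922, 0.3537]
ee_rot: [-3.139, -0.119, 0.001]
contact_force: [-0.8, -1.0, 1.2]
grip_width: 0.0428
time: 1.15
tool_pos: [0.4832, -0.2433, 0.3129]
ee_rot: [-3.139, -0.005, 0.003]
contact_force: [0.2, 0.7, 0.2]
grip_width: 0.0427
```

```bash
cat > snap.py <<'E'
import sys,json
from h import *
n=sys.argv[1]; nm=sys.argv[2]
st=bot.get_state(); c=eyes.get_calibration(n); im=eyes.get_image(n)
cv2.imwrite(f"pics/{nm}.png",im)
json.dump({k:(np.array(v).tolist()) for k,v in c.items()},open(f"pics/{nm}.json","w"))
print(st["time"],st["tool_pos"].round(4),st["ee_rot"].round(4),st["joints"].round(3),st["contact_force"].round(1),st["grip_width"])
E
python3 snap.py wrist w1
```

```text
1.15 [ 0.4832 -0.2433  0.3129] [-3.1394e+00 -5.2000e-03  2.9000e-03] [-6.090e-01  1.300e-01  1.649e+00  1.000e-03  1.365e+00  9.580e-01] [0.2 0.7 0.2] 0.0427277280048821
```

View pics/w1.png

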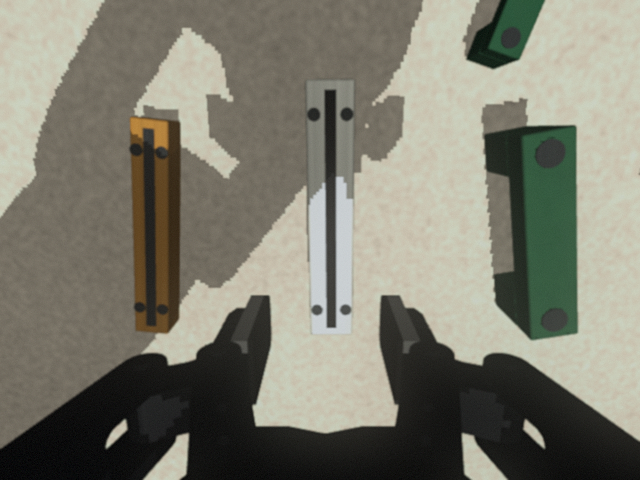

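```bash
python3 - <<'E'
from h import *
import json
c={k:np.array(v) for k,v in json.load(open("pics/w1.json")).items()}
for n,uv,z in (("rail",[[307,81],[353,80],[351,333],[312,333]],.03),("br",[[522,127],[576,126],[577,333],[531,338]],.055)):
    p=onz(c,uv,z); a=(p[0]+p[1]-p[2]-p[3])/2
    print(n,p.round(4).tolist(),p.mean(0).round(4),np.linalg.norm(p-np.roll(p,-1,0),axis=1).round(4),"yaw",np.degrees(np.arctan2(a[1],a[0])))
print(Rn.from_rotvec(bot.get_state()["ee_rot"]).as_matrix().round(4))
E
```

```text
rail [[0.5797, -0.2308, 0.03], [0.5803, -0.258, 0.03], [0.4136, -0.2604, 0.03], [0.4134, -0.2327, 0.03]] [ 0.4968 -0.2455  0.03  ] [0.0272 0.1668 0.0277 0.1663] yaw 0.7523446938685342
br [[0.5537, -0.3492, 0.055], [0.5541, -0.3782, 0.055], [0.4286, -0.4014, 0.055], [0.4247, -0.3733, 0.055]] [ 0.4903 -0.3755  0.055 ] [0.029  0.1276 0.0284 0.1312] yaw 10.520794141949846
[[ 1.0e+00  4.0e-03 -7.0e-04]
 [ 4.0e-03 -1.0e+00  2.4e-03]
 [-7.0e-04 -2.4e-03 -1.0e+00]]
```

```bash
python3 - <<'E'
from h import *
import json
st=bot.get_state()
c=eyes.get_calibration("wrist")
R=Rn.from_rotvec(st['ee_rot']).as_matrix()
ct=dict(c); ct["R"]=c["R"]@R; ct["t"]=c["R"]@st["tool_pos"]+c["t"]
for w,uvs in ((.0427,[[270,296],[380,296],[265,380],[388,400]]),(.0857,[[207,310],[443,310],[207,350],[443,350]])):
    C,D=ray(ct,uvs)
    for u,d in zip(uvs,D): print(w,u,(C+d*((w/2 if d[1]>0 else -w/2)-C[1])/d[1]).round(4))
E
python3 - <<'E'
import cv2
for n,o in (("w1","p1"),("wrist0","p0")):
    a=cv2.imread(f"pics/{n}.png"); cv2.imwrite(f"pics/{o}.png",cv2.convertScaleAbs(cv2.resize(a[280:430,180:470],None,fx=2.7,fy=2.7,interpolation=cv2.INTER_CUBIC),alpha=1.6,beta=20))
E
```

```text
0.0427 [270, 296] [ 0.0103 -0.0214  0.1667]
0.0427 [380, 296] [0.0047 0.0214 0.1794]
0.0427 [265, 380] [-0.0123 -0.0214  0.1478]
0.0427 [388, 400] [-0.0226  0.0214  0.1508]
0.0857 [207, 310] [ 0.0079 -0.0428  0.1598]
0.0857 [443, 310] [0.0051 0.0428 0.1657]
0.0857 [207, 350] [-0.0057 -0.0428  0.1559]
0.0857 [443, 350] [-0.0092  0.0428  0.1617]
```

View pics/p1.png

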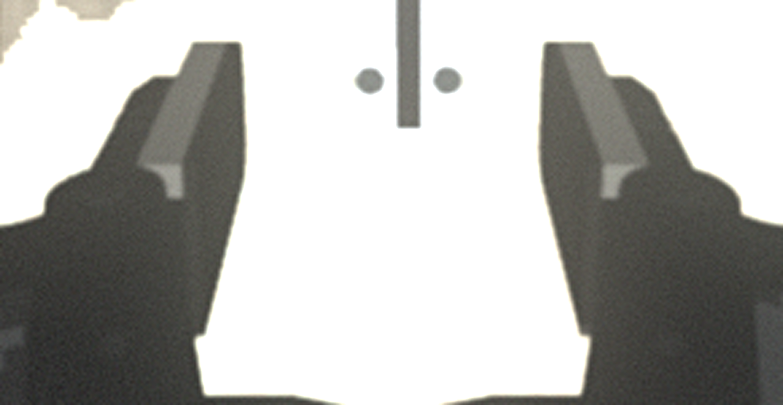

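View pics/p0.png

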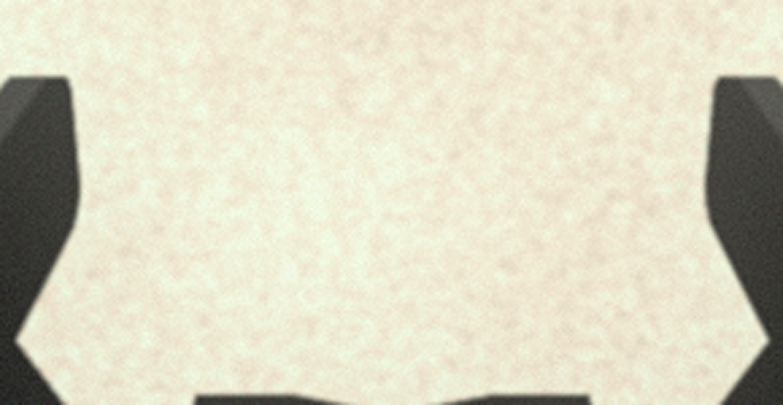

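```bash
python3 -m crank '[[[0,0,0.2,0.007,-0.001,-0.03,0],[0,0,0.2,0.006,-0.001,-0.03,0],[0,0,0.1,0,0,-0.03,0],[0,0,0,0,0,-0.02,0],[0,0,0,0,0,-0.006,0]]]'
```

```text
time: 1.7
tool_pos: [0.499, -0.242, 0.1942]
ee_rot: [-3.14, -0.027, -0.001]
contact_force: [-0.2, -0.1, -0.0]
grip_width: 0.0431
```

```bash
python3 -m crank '[[[0,0,-0.2,-0.002,-0.0035,-0.005,0],[0,0,0,0,0,-0.003,0],[0,0,0,0,0,0,-0.2],[0,0,0,0,0,0,-1],[0,0,0,0,0,0,-1]]]' 60;python3 -m crank '[[[0,0,0,0,0,0,-1],[0,0,0,0,0,0,-1],[0,0,0,0,0,0,-1],[0,0,0,0,0,0,-1],[0,0,0,0,0,0,-1]]]' 60; python3 -c "from h import *; print(bot.get_state()['joints'])"
```

```text
time: 2.2
tool_pos: [0.4971, -0.2466, 0.1881]
ee_rot: [3.142, 0.02, 0.004]
contact_force: [1.1, -0.2, -3.9]
grip_width: 0.0287
time: 2.7
tool_pos: [0.4971, -0.2465, 0.1887]
ee_rot: [3.141, 0.021, 0.005]
contact_force: [-0.6, -0.8, -3.3]
grip_width: 0.0286
[-5.99551460e-01  2.77878352e-01  1.74621762e+00  1.66643848e-03
  1.11462397e+00  9.57281348e-01]
```

```bash
cat > goal.py <<'E'
import sys
from tray import *
P=np.array([.557,.164,.0635]); YAW=np.radians(-7.2)
def goal(kind,off,d,P=P,yaw=YAW):
    # off: height of part origin above the seat along tray z; d: TCP to part-origin distance
    T=trayR(yaw); x,y,z=T.T
    if kind=="rail": R=np.c_[y,x,-z]; s=np.array([0,0,.012])
    else: R=np.c_[x,-y,-z]; s=np.array([0,.035,.012])
    return P+T@s+z*(off+d), R, T
def delta(kind,off,d,**k):
    st=bot.get_state(); p,R,T=goal(kind,off,d,**k)
    R0=Rn.from_rotvec(st["ee_rot"]); rv=np.degrees((Rn.from_matrix(R)*R0.inv()).as_rotvec())
    dp=p-st["tool_pos"]
    print("t",round(st["time"],2),"goal",p.round(4),"dworld",dp.round(4),"dtray",(T.T@dp).round(4),"turn",rv.round(2),"F",st["contact_force"].round(1),"Ftray",(T.T@st["contact_force"]).round(1),"w",st["grip_width"].round(4),"j",st["joints"].round(2))
if __name__=="__main__": delta(sys.argv[1],float(sys.argv[2]),float(sys.argv[3]))
E
python3 goal.py rail 0.06 .1887; python3 -m crank '[[[0,0,0,0,0,0.01,-1],[0,0,0,0,0,0.025,-1],[0,0,0,0,0,0.03,-1],[0,0,0,0,0,0.03,-1],[0,0,0,0,0.01,0.03,-1]]]'; python3 goal.py rail .06 .1887
```

```text
time: 3.2
tool_pos: [0.4957, -0.2361, 0.3162]
ee_rot: [-3.138, -0.019, 0.005]
contact_force: [0.3, -0.3, -3.3]
grip_width: 0.0282Traceback (most recent call last):
  File "goal.py", line 15, in <module>
    if __name__=="__main__": delta(sys.argv[1],float(sys.argv[2]),float(sys.argv[3]))
                             ~~~~~^^^^^^^^^^^^^^^^^^^^^^^^^^^^^^^^^^^^^^^^^^^^^^^^^^^
  File "goal.py", line 14, in delta
    print("t",round(st["time"],2),"goal",p.round(4),"dworld",dp.round(4),"dtray",(T.T@dp).round(4),"turn",rv.round(2),"F",st["contact_force"].round(1),"Ftray",(T.T@st["contact_force"]).round(1),"w",st["grip_width"].round(4),"j",st["joints"].round(2))
                                                                                                                                                                                                      ^^^^^^^^^^^^^^^^^^^^^^
AttributeError: 'float' object has no attribute 'round'
Traceback (most recent call last):
  File "goal.py", line 15, in <module>
    if __name__=="__main__": delta(sys.argv[1],float(sys.argv[2]),float(sys.argv[3]))
                             ~~~~~^^^^^^^^^^^^^^^^^^^^^^^^^^^^^^^^^^^^^^^^^^^^^^^^^^^
  File "goal.py", line 14, in delta
    print("t",round(st["time"],2),"goal",p.round(4),"dworld",dp.round(4),"dtray",(T.T@dp).round(4),"turn",rv.round(2),"F",st["contact_force"].round(1),"Ftray",(T.T@st["contact_force"]).round(1),"w",st["grip_width"].round(4),"j",st["joints"].round(2))
                                                                                                                                                                                                      ^^^^^^^^^^^^^^^^^^^^^^
AttributeError: 'float' object has no attribute 'round'
```

```bash
sed -i 's/st\["grip_width"\].round(4)/round(st["grip_width"],4)/' goal.py; python3 goal.py rail .06 .1887
```

```text
t 3.2 goal [0.4277 0.1803 0.2893] dworld [-0.068   0.4164 -0.0269] dtray [-0.1171  0.4046  0.0365] turn [-24.43 -22.04  80.09] F [ 0.3 -0.3 -3.3] Ftray [-1.4 -0.3 -3. ] w 0.0282 j [-0.59  0.14  1.63  0.    1.38  0.97]
```

```bash
python3 -m crank '[[[-1.6,-1.4,5.3,-0.004,0.02,0.003,-1],[-1.6,-1.4,5.3,-0.004,0.027,0.003,-1],[-1.6,-1.4,5.3,-0.004,0.028,0.003,-1],[-1.6,-1.4,5.3,-0.004,0.028,0.002,-1],[-1.6,-1.4,5.3,-0.004,0.028,0,-1]]]'; python3 -m crank '[[[-1.6,-1.4,5.3,-0.004,0.028,0,-1],[-1.6,-1.4,5.3,-0.004,0.028,0,-1],[-1.6,-1.4,5.3,-0.004,0.028,0,-1],[-1.6,-1.4,5.3,-0.004,0.028,0,-1],[-1.6,-1.4,5.3,-0.004,0.028,0,-1]]]';python3 goal.py rail .06 .1887
```

```text
time: 3.7
tool_pos: [0.4748, -0.1031, 0.3366]
ee_rot: [2.901, 0.722, 0.194]
contact_force: [0.4, 0.5, -2.6]
grip_width: 0.0281
time: 4.2
tool_pos: [0.4519, 0.0427, 0.3408]
ee_rot: [2.504, 1.335, 0.361]
contact_force: [-0.4, -0.3, -3.8]
grip_width: 0.0286
t 4.2 goal [0.4277 0.1803 0.2893] dworld [-0.0242  0.1377 -0.0515] dtray [-0.0615  0.1336 -0.024 ] turn [-7.82 -6.71 25.3 ] F [-0.4 -0.3 -3.8] Ftray [-2.2 -0.3 -3.1] w 0.0286 j [-0.04 -0.18  1.91 -0.13  1.05  0.6 ]
```

```bash
python3 -m crank '[[[-1.6,-1.4,5.1,-0.004,0.028,-0.003,-1],[-1.6,-1.3,5,-0.005,0.028,-0.008,-1],[-1.6,-1.3,5,-0.005,0.026,-0.012,-1],[-1.6,-1.3,5,-0.005,0.026,-0.013,-1],[-1.2,-1,4,-0.004,0.022,-0.01,-1]]]'; python3 goal.py rail .06 .1887; python3 snap.py wrist w2
```

```text
time: 4.7
tool_pos: [0.4259, 0.1785, 0.299]
ee_rot: [2.032, 1.787, 0.485]
contact_force: [0.1, -0.8, -2.4]
grip_width: 0.0283
t 4.7 goal [0.4277 0.1803 0.2893] dworld [ 0.0017  0.0018 -0.0097] dtray [-0.0036  0.002  -0.0092] turn [-0.07  0.26  0.11] F [ 0.1 -0.8 -2.4] Ftray [-1.  -0.8 -2.1] w 0.0283 j [ 0.3  -0.15  2.   -0.28  0.82  0.57]
4.7 [0.4259 0.1785 0.299 ] [2.0315 1.7866 0.4848] [ 0.297 -0.146  1.996 -0.285  0.823  0.57 ] [ 0.1 -0.8 -2.4] 0.02827811896160053
```

View pics/w2.png

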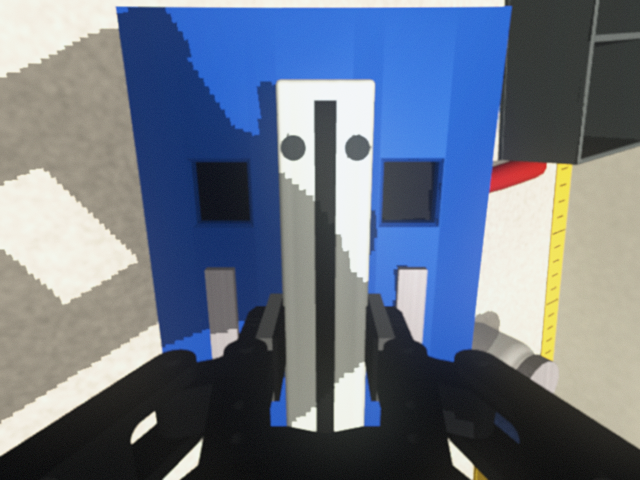

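```bash
python3 - <<'E'
import cv2
a=cv2.imread("pics/w2.png")
cv2.imwrite("pics/w2a.png",cv2.resize(a[140:250,180:460],None,fx=2.85,fy=2.85,interpolation=cv2.INTER_CUBIC))
cv2.imwrite("pics/w2b.png",cv2.convertScaleAbs(cv2.resize(a[0:150,100:380],None,fx=2.85,fy=2.85,interpolation=cv2.INTER_CUBIC),alpha=1.3))
E
```

```text
(no output)
```

View pics/w2a.png

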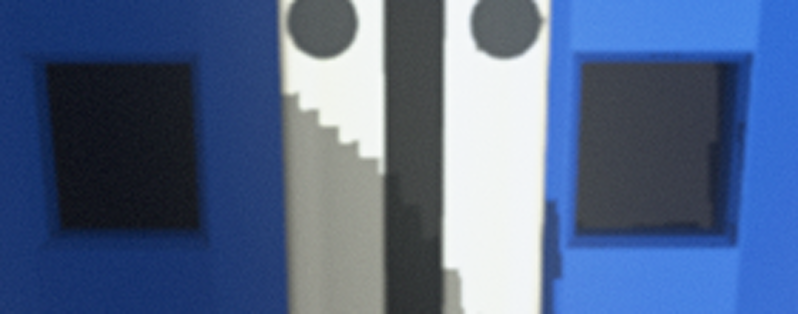

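View pics/w2b.png

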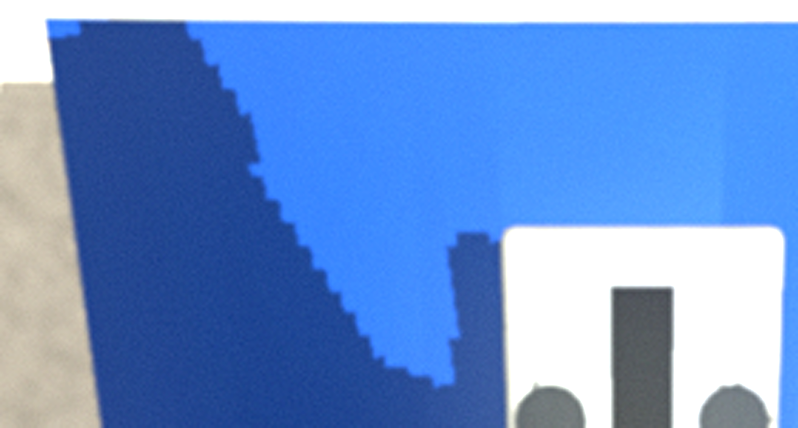

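```bash
cat > fit2.py <<'E'
from tray import *
import json
c={k:np.array(v) for k,v in json.load(open("pics/w2.json")).items()}
S=lambda uv:(np.array(uv,float)+.5)/2.85-.5
px=np.r_[S([[575,55],[752,52],[735,245],[568,246]])+[180,140], S([[38,58],[203,57],[207,238],[52,240]])+[180,140], [[116.5,7],[511,7]]]
def r2(cx,cy,hx,hy): return [[cx-hx,cy+hy,22],[cx+hx,cy+hy,22],[cx+hx,cy-hy,22],[cx-hx,cy-hy,22]]
X=np.array(r2(52,35,17,19)+r2(-52,35,17,19)+[[-95,125,22],[95,125,22]])/1000
def f(p): return (proj(c,X@(trayR(p[3])@Rn.from_rotvec(np.r_[p[4:]]).as_matrix() if len(p)>4 else trayR(p[3])).T+p[:3])-px).ravel()
for p0 in ([.557,.164,.0635,-.126],[.557,.164,.0635,-.126,0,0,0]):
    if len(p0)>4: fn=lambda p: np.r_[f(p), p[4:]*200, p[3]+.126]
    else: fn=f
    s=least_squares(fn,p0); print(s.x.round(4),np.degrees(s.x[3:]).round(2)); print(f(s.x).reshape(-1,2).round(1).tolist())
from scipy.spatial.transform import Rotation
tp=np.array([.4259,.1785,.299]); R=Rn.from_rotvec([2.0315,1.7866,.4848]).as_matrix()
ct=dict(c); ct["R"]=c["R"]@R; ct["t"]=c["R"]@tp+c["t"]
C,D=ray(ct,[[276.2,79.8],[374.8,79.8],[287,420],[365,420]])
print("rail in tool",(C+D*((.1587-C[2])/D[:,2])[:,None]).round(4).tolist())
E
python3 fit2.py
```

```text
[ 0.5566  0.1649  0.062  -0.1258] [-7.21]
[[-0.3, -1.5], [0.4, -0.8], [0.9, -0.2], [-0.4, -0.3], [-4.3, -2.1], [0.9, -1.8], [3.2, 3.0], [-2.5, 2.5], [2.8, 0.9], [-0.9, 0.4]]
[ 0.5571  0.165   0.0612 -0.1205  0.0085 -0.0016 -0.0049] [-6.9   0.49 -0.09 -0.28]
[[-0.5, -1.3], [0.2, -0.6], [0.5, -0.2], [-0.6, -0.4], [-4.1, -2.0], [1.0, -1.7], [3.4, 2.9], [-2.1, 2.3], [2.5, 0.9], [-0.4, 0.3]]
rail in tool [[0.0856, -0.0161, 0.1587], [0.0856, 0.0136, 0.1587], [-0.0364, -0.0161, 0.1587], [-0.0365, 0.014, 0.1587]]
```

```bash
sed -i 's/^P=.*/P=np.array([.5573,.1640,.0633]); YAW=np.radians(-7.15)/' goal.py; python3 goal.py rail .014 .1887
```

```text
t 4.75 goal [0.4508 0.1774 0.2492] dworld [ 0.0256 -0.003  -0.0483] dtray [-0.0019  0.0002 -0.0547] turn [-0.03  0.22 -0.13] F [-1.   0.7 -6.1] Ftray [-4.   0.6 -4.8] w 0.0284 j [ 0.3  -0.14  2.   -0.29  0.82  0.57]
```

```bash
python3 -m crank '[[[0,0.2,-0.1,0.007,-0.001,-0.013,-1],[0,0,0,0.007,-0.001,-0.013,-1],[0,0,0,0.006,-0.001,-0.012,-1],[0,0,0,0.004,0,-0.008,-1],[0,0,0,0,0,-0.001,-1]]]'; python3 goal.py rail .012 .1887; python3 snap.py wrist w3;python3 snap.py side s3
```

```text
time: 5.25
tool_pos: [0.449, 0.1787, 0.2508]
ee_rot: [2.028, 1.795, 0.483]
contact_force: [-0.4, -1.1, -3.0]
grip_width: 0.0284
t 5.25 goal [0.4518 0.1772 0.2475] dworld [ 0.0027 -0.0015 -0.0033] dtray [ 0.0008 -0.0011 -0.0043] turn [-0.04  0.08 -0.17] F [-0.4 -1.1 -3. ] Ftray [-1.8 -1.1 -2.5] w 0.0284 j [ 0.28 -0.04  2.01 -0.3   0.71  0.59]
5.25 [0.449  0.1787 0.2508] [2.0284 1.7948 0.4831] [ 0.28  -0.045  2.012 -0.305  0.708  0.587] [-0.4 -1.1 -3. ] 0.028449363701244904
5.3 [0.4489 0.1787 0.2511] [2.0282 1.7947 0.4834] [ 0.28  -0.045  2.012 -0.305  0.708  0.587] [-0.2  0.6 -3. ] 0.028896843640913075
```

View pics/w3.png

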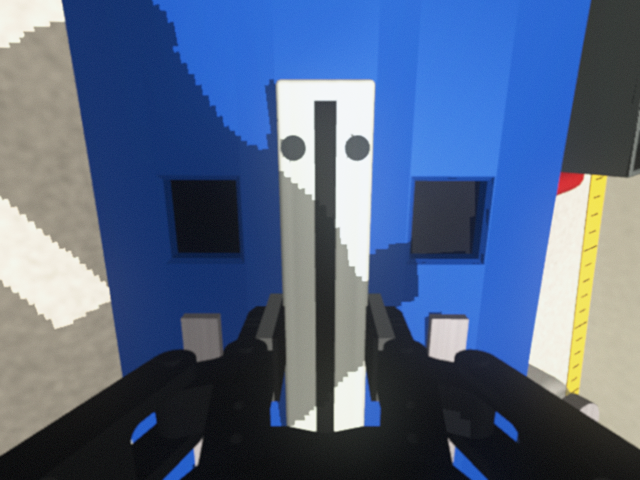

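View pics/s3.png

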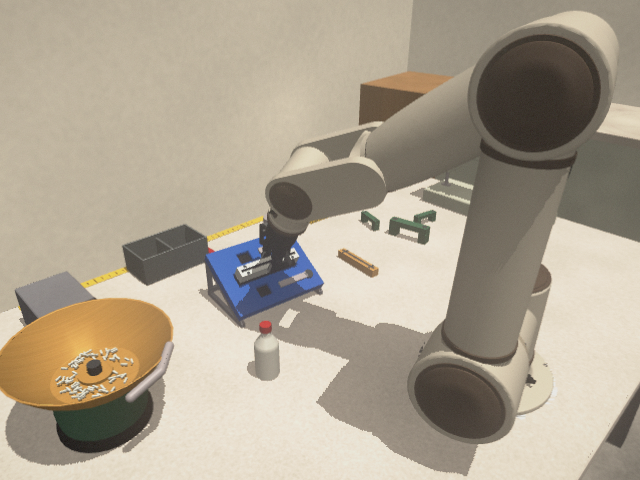

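```bash
python3 - <<'E'
import cv2
a=cv2.imread("pics/w3.png")
l=cv2.convertScaleAbs(a[165:275,155:255],alpha=2.2,beta=10); r=a[165:275,400:500]
cv2.imwrite("pics/w3a.png",cv2.resize(cv2.hconcat([l,r]),None,fx=4,fy=4,interpolation=cv2.INTER_CUBIC))
E
```

```text
(no output)
```

View pics/w3a.png

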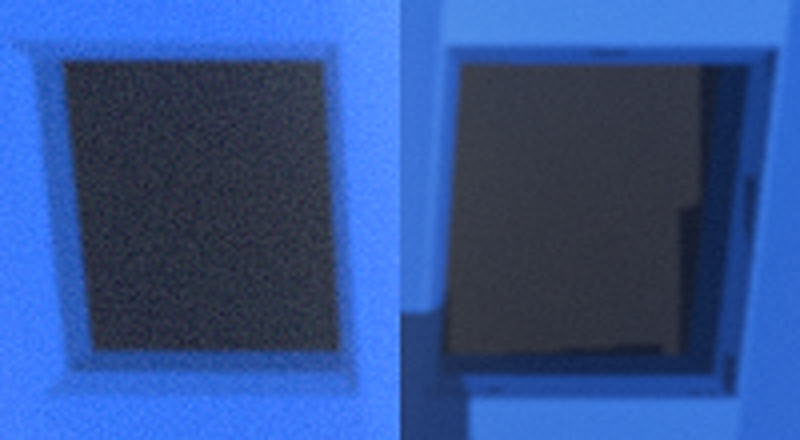

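```bash
cat > fit3.py <<'E'
from tray import *
import json
c={k:np.array(v) for k,v in json.load(open("pics/w3.json")).items()}
S=lambda uv:(np.array(uv,float)+.5)/4-.5
px=np.r_[S([[48,46],[380,48],[338,395],[40,393]])+[400,165], S([[18,44],[337,44],[357,393],[52,393]])+[155,165]]
def r2(cx,cy,hx,hy): return [[cx-hx,cy+hy,22],[cx+hx,cy+hy,22],[cx+hx,cy-hy,22],[cx-hx,cy-hy,22]]
X=np.array(r2(52,35,17,19)+r2(-52,35,17,19))/1000
def f(p): return (proj(c,X@trayR(p[3]).T+p[:3])-px).ravel()
s=least_squares(f,[.557,.164,.0635,-.126]); print(s.x.round(4),np.degrees(s.x[3:]).round(2)); print(f(s.x).reshape(-1,2).round(1).tolist())
tp=np.array([.449,.1787,.2508]); R=Rn.from_rotvec([2.0284,1.7948,.4831]).as_matrix()
# rail top end corners -> tray frame
C,D=ray(c,[[276.2,79.8],[374.8,79.8],[287,420],[365,420]])
T=trayR(s.x[3]); 
Dt=D@R; Ct=R.T@(C-tp); q=Ct+Dt*((.1587-Ct[2])/Dt[:,2])[:,None]; w=q@R.T+tp
print("rail top pts in tray",((w-s.x[:3])@T*1000).round(1).tolist())
E
python3 fit3.py
```

```text
[ 0.5554  0.165   0.0635 -0.1251] [-7.17]
[[0.1, -0.3], [0.5, -0.9], [0.3, 0.3], [-3.4, 0.7], [-1.7, -0.5], [2.1, -0.1], [2.1, 0.5], [-0.0, 0.4]]
rail top pts in tray [[-15.4, 86.3, 57.3], [14.3, 86.4, 57.4], [-15.1, -35.8, 57.0], [15.0, -35.7, 57.1]]
```

```bash
python3 -m crank '[[[0,0,-0.1,0.0015,-0.001,-0.0025,-1],[0,0,0,0.001,-0.0005,-0.002,-1],[0,0,0,0.001,-0.0002,-0.0018,-1],[0,0,0,0.001,-0.0001,-0.0018,-1],[0,0,0,0.0005,0,-0.001,-1]]]'; python3 goal.py rail 0 .1887
```

```text
time: 5.85
tool_pos: [0.4543, 0.1768, 0.2436]
ee_rot: [2.029, 1.791, 0.487]
contact_force: [-0.6, -0.4, -2.6]
grip_width: 0.0286
t 5.85 goal [0.4577 0.1765 0.2371] dworld [ 0.0035 -0.0003 -0.0065] dtray [-0.0002  0.0001 -0.0074] turn [-0.1   0.28 -0.05] F [-0.6 -0.4 -2.6] Ftray [-1.8 -0.5 -2. ] w 0.0286 j [ 0.27 -0.03  2.01 -0.31  0.69  0.59]
```

```bash
python3 -m crank '[[[0,0.2,0,0.0007,-0.0001,-0.0012,-1],[0,0,0,0.0006,-0.0001,-0.0011,-1],[0,0,0,0.0006,0,-0.0011,-1],[0,0,0,0.0005,0,-0.0009,-1],[0,0,0,0,0,0,-1]]]'; python3 goal.py rail 0 .1887
```

```text
time: 6.35
tool_pos: [0.4569, 0.1766, 0.2388]
ee_rot: [2.031, 1.793, 0.483]
contact_force: [-0.3, 0.5, -3.0]
grip_width: 0.0288
t 6.35 goal [0.4577 0.1765 0.2371] dworld [ 0.0008 -0.0001 -0.0017] dtray [-0.0001 -0.     -0.0019] turn [-0.09  0.04 -0.06] F [-0.3  0.5 -3. ] Ftray [-1.8  0.5 -2.4] w 0.0288 j [ 0.27 -0.02  2.01 -0.31  0.68  0.59]
```

```bash
python3 -m crank '[[[0,0,0,0.0005,0,-0.0008,-1],[0,0,0,0.0004,0,-0.0006,-1],[0,0,0,0.0003,0,-0.0005,-1],[0,0,0,0.0003,0,-0.0005,-1],[0,0,0,0,0,0,-1]]]'; python3 goal.py rail 0 .1887
```

```text
time: 6.85
tool_pos: [0.4575, 0.1768, 0.2383]
ee_rot: [2.031, 1.793, 0.482]
contact_force: [0.5, 0.1, -3.7]
grip_width: 0.0282
t 6.85 goal [0.4577 0.1765 0.2371] dworld [ 0.0003 -0.0003 -0.0012] dtray [-0.0003 -0.0003 -0.0012] turn [-0.07  0.04 -0.04] F [ 0.5  0.1 -3.7] Ftray [-1.5  0.1 -3.5] w 0.0282 j [ 0.27 -0.01  2.01 -0.31  0.68  0.59]
```

```bash
python3 -m crank '[[[0,0,0,0.0005,0,-0.0009,-1],[0,0,0,0.0005,0,-0.0009,-1],[0,0,0,0.0005,0,-0.0009,-1],[0,0,0,0,0,0,-1],[0,0,0,0,0,0,-1]]]'; python3 goal.py rail 0 .1887
```

```text
time: 7.35
tool_pos: [0.4577, 0.177, 0.2386]
ee_rot: [2.031, 1.792, 0.482]
contact_force: [-0.1, 1.2, -3.0]
grip_width: 0.0284
t 7.35 goal [0.4577 0.1765 0.2371] dworld [ 0.0001 -0.0005 -0.0014] dtray [-0.0006 -0.0005 -0.0013] turn [-0.04  0.07 -0.01] F [-0.1  1.2 -3. ] Ftray [-1.7  1.1 -2.5] w 0.0284 j [ 0.27 -0.01  2.01 -0.31  0.68  0.59]
```

```bash
python3 -m crank '[[[0,0,0,0.001,-0.0002,-0.0018,-1],[0,0,0,0.001,-0.0002,-0.0018,-1],[0,0,0,0.001,-0.0002,-0.0018,-1],[0,0,0,0.001,-0.0002,-0.0018,-1],[0,0,0,0.001,-0.0002,-0.0018,-1]]]'; python3 goal.py rail 0 .1887; python3 snap.py wrist w4;python3 snap.py side s4
```

```text
time: 7.85
tool_pos: [0.4586, 0.1773, 0.2378]
ee_rot: [2.032, 1.79, 0.481]
contact_force: [-59.8, -2.9, 53.2]
grip_width: 0.0283
t 7.85 goal [0.4577 0.1765 0.2371] dworld [-0.0009 -0.0008 -0.0007] dtray [-0.001  -0.0009 -0.0002] turn [-0.02  0.05  0.07] F [-59.8  -2.9  53.2] Ftray [-24.5 -10.3  75.5] w 0.0283 j [ 0.27 -0.01  2.01 -0.31  0.68  0.6 ]
7.85 [0.4586 0.1773 0.2378] [2.0317 1.7905 0.481 ] [ 0.271 -0.01   2.008 -0.314  0.677  0.596] [-59.8  -2.9  53.2] 0.028325225765152062
7.9 [0.4586 0.1773 0.2378] [2.0317 1.7905 0.481 ] [ 0.271 -0.01   2.008 -0.314  0.677  0.596] [-60.9  -3.5  56. ] 0.028834925519777288
```

View pics/w4.png

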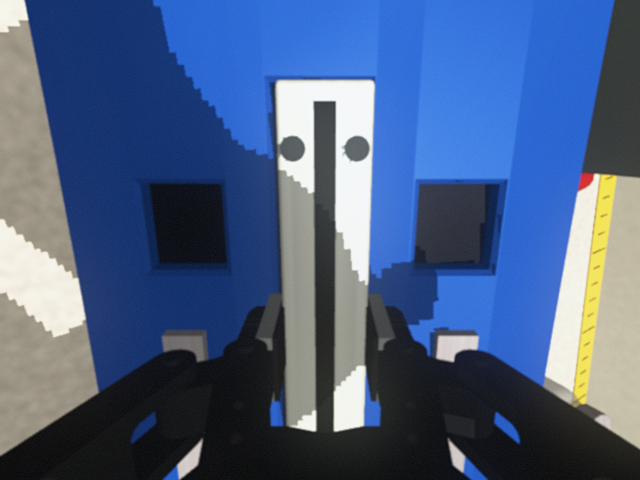

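```bash
python3 -m crank '[[[0,0,0,0,0,0,-1],[0,0,0,-0.0003,0,0.0003,-1],[0,0,0,0,0,0,-1],[0,0,0,0,0,0,-1],[0,0,0,0,0,0,-1]]]'; python3 goal.py rail 0 .1887
python3 - <<'E'
import cv2
a=cv2.imread("pics/w4.png")
l=cv2.convertScaleAbs(a[170:280,130:240],alpha=2.2,beta=10); r=a[170:280,405:515]
cv2.imwrite("pics/w4a.png",cv2.resize(cv2.hconcat([l,r]),None,fx=3.6,fy=3.6,interpolation=cv2.INTER_CUBIC))
b=cv2.imread("pics/s4.png")
cv2.imwrite("pics/s4a.png",cv2.resize(b[215:335,190:340],None,fx=5,fy=5,interpolation=cv2.INTER_CUBIC))
cv2.imwrite("pics/w4b.png",cv2.resize(a[60:240,230:420],None,fx=3.3,fy=3.3,interpolation=cv2.INTER_CUBIC))
E
```

```text
time: 8.45
tool_pos: [0.4582, 0.1774, 0.2382]
ee_rot: [2.031, 1.791, 0.481]
contact_force: [-0.4, 0.4, -3.5]
grip_width: 0.0288
t 8.45 goal [0.4577 0.1765 0.2371] dworld [-0.0005 -0.0009 -0.0011] dtray [-0.0009 -0.0009 -0.0008] turn [-0.02  0.06  0.05] F [-0.4  0.4 -3.5] Ftray [-2.2  0.3 -2.8] w 0.0288 j [ 0.27 -0.01  2.01 -0.31  0.68  0.6 ]
```

View pics/w4a.png

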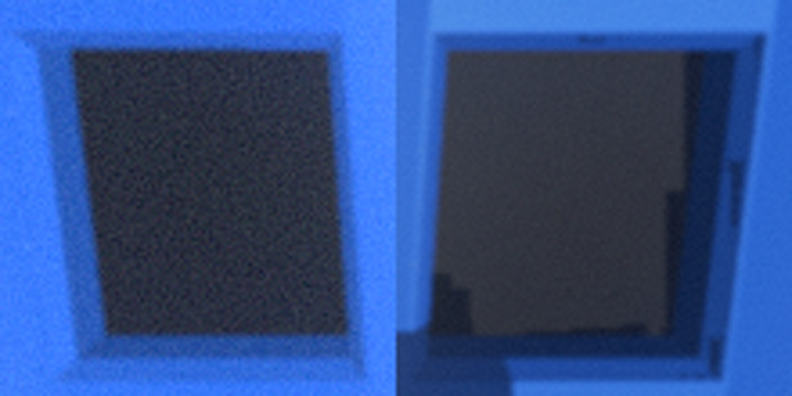

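View pics/s4a.png

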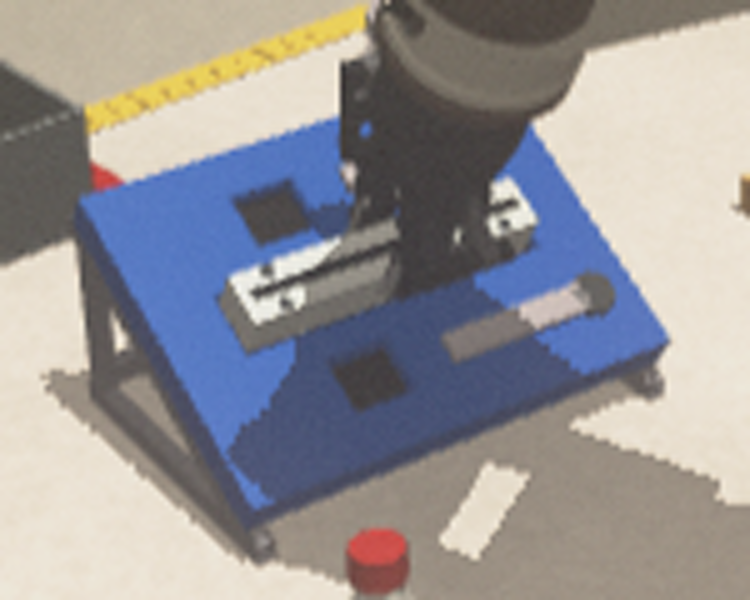

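View pics/w4b.png

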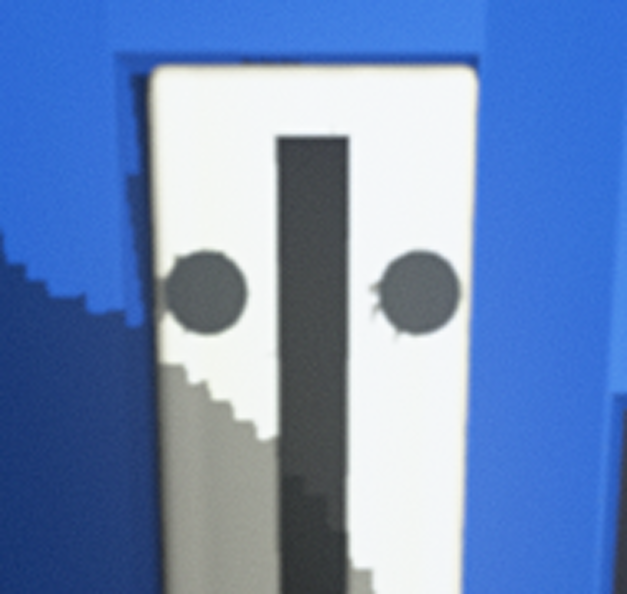

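```bash
sed -e 's/w3/w4/; s#)/4-.5#)/3.6-.5#; s/\[\[48,46\].*\]\])+\[400,165\]/[[41,33],[369,33],[324,380],[34,380]])+[405,170]/; s/S(\[\[18,44\].*155,165\]\]/XX/; s/\[\[18,44\],\[337,44\],\[357,393\],\[52,393\]\])+\[155,165\]/[[20,33],[340,33],[365,380],[65,380]])+[130,170]/; s/^tp=.*/tp=np.array([.4586,.1773,.2378]); R=Rn.from_rotvec([2.0317,1.7905,.481]).as_matrix()/' fit3.py > fit4.py; grep px= fit4.py; python3 fit4.py
```

```text
px=np.r_[S([[41,33],[369,33],[324,380],[34,380]])+[405,170], XX  File "fit4.py", line 5
    px=np.r_[S([[41,33],[369,33],[324,380],[34,380]])+[405,170], XX
            ^
SyntaxError: '[' was never closed
```

```bash
sed -i 's/, XX/, S([[20,33],[340,33],[365,380],[65,380]])+[130,170]]/' fit4.py; python3 fit4.py
```

```text
[ 0.5554  0.1649  0.0635 -0.1259] [-7.21]
[[-0.3, -0.0], [1.1, -0.3], [1.1, -0.1], [-4.5, -0.1], [-1.4, -0.0], [2.4, 0.1], [2.2, 0.1], [-0.8, 0.3]]
rail top pts in tray [[-13.2, 85.8, 41.0], [16.4, 85.8, 41.1], [-13.3, -36.3, 41.0], [16.8, -36.3, 41.0]]
```

```bash
python3 -m crank '[[[0,0,0,0,0,0,-0.2],[0,0,0,0,0,0,-0.1],[0,0,0,0,0,0,0],[0,0,0,0,0,0,0],[0,0,0,0,0,0,0]]]'; python3 goal.py rail 0 .1887; python3 snap.py wrist w5
```

```text
time: 8.95
tool_pos: [0.4589, 0.1774, 0.2387]
ee_rot: [2.03, 1.79, 0.483]
contact_force: [-1.3, -0.3, -0.3]
grip_width: 0.0426
t 8.95 goal [0.4577 0.1765 0.2371] dworld [-0.0012 -0.0009 -0.0016] dtray [-0.0017 -0.0011 -0.0009] turn [-0.04  0.17  0.05] F [-1.3 -0.3 -0.3] Ftray [-1.2 -0.4  0.4] w 0.0426 j [ 0.27 -0.01  2.01 -0.31  0.68  0.6 ]
8.95 [0.4589 0.1774 0.2387] [2.0305 1.7897 0.4835] [ 0.271 -0.011  2.007 -0.314  0.677  0.596] [-1.3 -0.3 -0.3] 0.04256281359917648
```

View pics/w5.png

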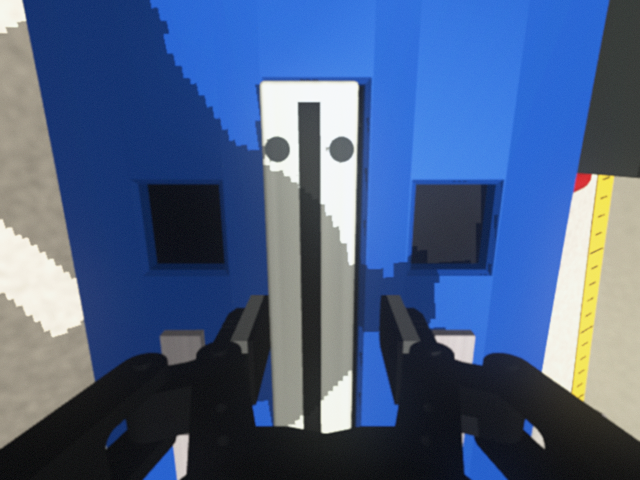

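```bash
python3 -m crank '[[[0,0,0,-0.003,0.0005,0.003,0],[0,0,0,-0.005,0.001,0.009,0],[0,0,0,-0.008,0.001,0.013,0],[0,0,0,-0.015,0.002,0.025,0],[0,0,0,-0.015,0.002,0.025,0]]]'; python3 - <<'E'
from h import *
st=bot.get_state(); a=np.radians(10.5)
R=np.c_[[np.cos(a),np.sin(a),0],[np.sin(a),-np.cos(a),0],[0,0,-1]]
print(np.degrees((Rn.from_matrix(R)*Rn.from_rotvec(st["ee_rot"]).inv()).as_rotvec()), np.array([.43,-.39,.34])-st["tool_pos"],st["contact_force"])
E
python3 snap.py wrist w6; python3 snap.py side s6
```

```text
time: 9.5
tool_pos: [0.4105, 0.1837, 0.3148]
ee_rot: [2.034, 1.792, 0.477]
contact_force: [0.9, -0.3, 0.6]
grip_width: 0.0426
[ 21.94755339  23.15527698 -70.52716291] [ 0.01949505 -0.57370614  0.02517683] [ 0.85430902 -0.3219588   0.55126451]
9.5 [0.4105 0.1837 0.3148] [2.0335 1.7916 0.4769] [ 0.322 -0.186  1.994 -0.285  0.877  0.58 ] [ 0.9 -0.3  0.6] 0.042606534099136346
9.55 [0.4096 0.1842 0.3191] [2.0313 1.7896 0.4832] [ 0.323 -0.192  1.991 -0.285  0.881  0.58 ] [3.3 1.6 8.5] 0.04281188244624302
```

View pics/w6.png

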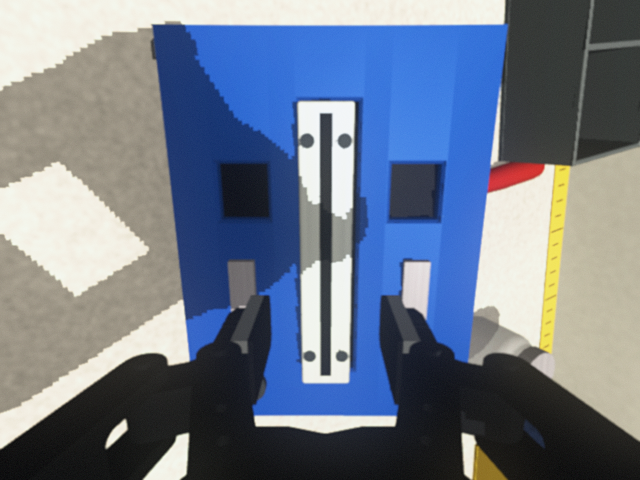

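```bash
python3 -m crank '[[[1.5,1.5,-5,0,-0.025,0.01,0],[1.8,1.9,-5.7,0.003,-0.035,0.005,0],[1.8,1.9,-5.7,0.003,-0.04,0.004,0],[1.8,1.9,-5.7,0.003,-0.042,0.002,0],[1.8,1.9,-5.7,0.003,-0.042,0.002,0]]]'; python3 -m crank '[[[1.8,1.9,-5.7,0.003,-0.042,0,0],[1.8,1.9,-5.7,0.003,-0.042,0,0],[1.8,1.9,-5.7,0.003,-0.042,0,0],[1.8,1.9,-5.7,0.002,-0.042,0,0],[1.8,1.9,-5.7,0,-0.042,0,0]]]'; python3 - <<'E'
from h import *
st=bot.get_state(); a=np.radians(10.5)
R=np.c_[[np.cos(a),np.sin(a),0],[np.sin(a),-np.cos(a),0],[0,0,-1]]
print(np.degrees((Rn.from_matrix(R)*Rn.from_rotvec(st["ee_rot"]).inv()).as_rotvec()), np.array([.46,-.38,.34])-st["tool_pos"],st["contact_force"])
E
```

```text
time: 10.1
tool_pos: [0.4197, -0.0012, 0.3433]
ee_rot: [2.573, 1.289, 0.328]
contact_force: [1.4, 0.7, 0.0]
grip_width: 0.0428
time: 10.6
tool_pos: [0.4284, -0.2198, 0.345]
ee_rot: [3.0, 0.612, 0.121]
contact_force: [0.4, 0.8, 0.8]
grip_width: 0.0425
[  3.99593255   4.91919884 -12.54354985] [ 0.03158127 -0.16017236 -0.00495952] [0.43345675 0.83975047 0.79946657]
```

```bash
python3 -m crank '[[[1.4,1.7,-4.2,0.006,-0.035,0,0],[1.3,1.6,-4.2,0.006,-0.035,0,0],[1.3,1.6,-4.1,0.006,-0.035,-0.005,0],[0,0,0,0.006,-0.03,-0.005,0],[0,0,0,0.006,-0.018,-0.005,0]]]'; python3 snap.py wrist w7
```

```text
time: 11.1
tool_pos: [0.4572, -0.3827, 0.3294]
ee_rot: [-3.127, -0.26, 0.005]
contact_force: [0.2, 0.6, 0.8]
grip_width: 0.0424
11.1 [ 0.4572 -0.3827  0.3294] [-3.1266 -0.2602  0.0054] [-0.826  0.231  1.495 -0.     1.421  0.579] [0.2 0.6 0.8] 0.042406123539486314
```

View pics/w7.png

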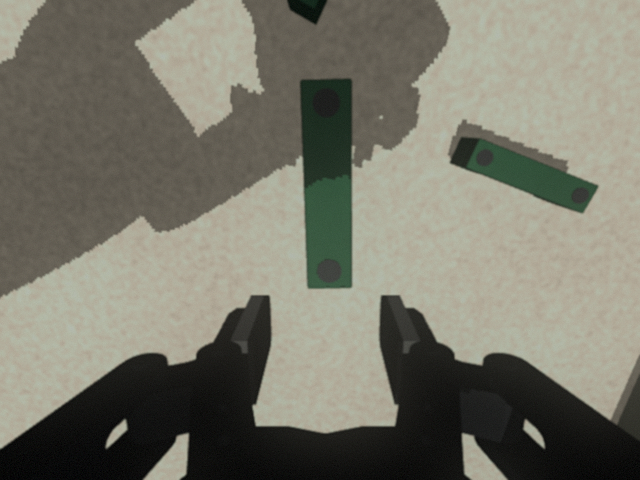

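```bash
python3 - <<'E'
from h import *
import json
c={k:np.array(v) for k,v in json.load(open("pics/w7.json")).items()}
p=onz(c,[[301,79],[351,79],[352,287],[307,288]],.055); a=(p[0]+p[1]-p[2]-p[3])/2; yw=np.arctan2(a[1],a[0])
print(p.mean(0).round(4),np.linalg.norm(p-np.roll(p,-1,0),axis=1).round(4),"yaw",np.degrees(yw))
st=bot.get_state()
R=np.c_[[np.cos(yw),np.sin(yw),0],[np.sin(yw),-np.cos(yw),0],[0,0,-1]]
print(np.degrees((Rn.from_matrix(R)*Rn.from_rotvec(st["ee_rot"]).inv()).as_rotvec()), p.mean(0)-st["tool_pos"])
E
```

```text
[ 0.489  -0.3768  0.055 ] [0.0285 0.1277 0.0299 0.1285] yaw 10.580453195395252
[-0.23519658 -0.26100933  1.10650888] [ 0.03148267  0.00749871 -0.27318515]
```

```bash
python3 -m crank '[[[-0.2,-0.2,0.5,0.01,0.002,-0.025,0],[0,0,0.4,0.011,0.003,-0.03,0],[0,0,0.2,0.007,0.002,-0.03,0],[0,0,0,0.003,0,-0.018,0],[0,0,0,0.001,0,-0.005,0]]]'; python3 - <<'E'
from h import *
st=bot.get_state(); print(np.array([.4893,-.3765,.2095])-st["tool_pos"], Rn.from_rotvec(st["ee_rot"]).as_matrix().round(4).tolist())
E
```

```text
time: 11.65
tool_pos: [0.4901, -0.3782, 0.2164]
ee_rot: [3.128, 0.288, -0.0]
contact_force: [-1.3, -0.3, -0.1]
grip_width: 0.0427
[-0.00083045  0.00173388 -0.00690885] [[0.9832, 0.1824, -0.0003], [0.1824, -0.9832, -0.0001], [-0.0003, 0.0001, -1.0]]
```

```bash
python3 -m crank '[[[0,0,0,-0.001,0.0017,-0.004,0],[0,0,0,0,0,-0.003,0],[0,0,0,0,0,-0.0005,-0.2],[0,0,0,0,0,0,-1],[0,0,0,0,0,0,-1]]]' 60;python3 -m crank '[[[0,0,0,0,0,0,-1],[0,0,0,0,0,0,-1],[0,0,0,0,0,0,-1],[0,0,0,0,0,0,-1],[0,0,0,0,0,0,-1]]]' 60; python3 -c "from h import *; print(bot.get_state()['tool_pos'])"
```

```text
time: 12.15
tool_pos: [0.489, -0.3767, 0.2111]
ee_rot: [3.126, 0.287, 0.002]
contact_force: [-0.1, 0.4, -3.0]
grip_width: 0.0291
time: 12.65
tool_pos: [0.4889, -0.3768, 0.2118]
ee_rot: [3.126, 0.287, 0.003]
contact_force: [-0.3, -0.3, -2.2]
grip_width: 0.0289
[ 0.48889938 -0.37677752  0.21176413]
```

```bash
python3 -m crank '[[[0,0,0,0,0,0.01,-1],[0,0,0,0,0,0.03,-1],[0,0,0,0,0,0.035,-1],[0,0,0,0,0.01,0.035,-1],[0,0,0,0,0.02,0.03,-1]]]'; python3 goal.py bridge .07 .2117
```

```text
time: 13.15
tool_pos: [0.4875, -0.3466, 0.3541]
ee_rot: [-3.126, -0.284, 0.005]
contact_force: [1.5, 0.4, -1.9]
grip_width: 0.029
t 13.15 goal [0.4159 0.217  0.3177] dworld [-0.0715  0.5636 -0.0365] dtray [-0.1404  0.5504  0.039 ] turn [  0.67 -30.29 -17.18] F [ 1.5  0.4 -1.9] Ftray [ 0.3  0.6 -2.4] w 0.029 j [-0.75  0.22  1.46 -0.    1.47  0.64]
```

```bash
python3 -m crank '[[[0,-2.5,-1.4,-0.005,0.035,0.01,-1],[0,-2.5,-1.4,-0.006,0.042,0.01,-1],[0,-2.5,-1.4,-0.006,0.042,0.005,-1],[0,-2.5,-1.4,-0.006,0.042,0.003,-1],[0,-2.5,-1.4,-0.006,0.042,0,-1]]]'; python3 -m crank '[[[0,-2.5,-1.4,-0.006,0.042,0,-1],[0,-2.5,-1.4,-0.006,0.042,0,-1],[0,-2.5,-1.4,-0.006,0.042,0,-1],[0,-2.5,-1.4,-0.006,0.042,-0.003,-1],[0,-2.5,-1.4,-0.006,0.038,-0.005,-1]]]';python3 goal.py bridge .07 .2117
```

```text
time: 13.65
tool_pos: [0.4565, -0.1391, 0.3918]
ee_rot: [3.097, 0.079, 0.356]
contact_force: [0.6, -0.2, -1.6]
grip_width: 0.0282
time: 14.15
tool_pos: [0.4216, 0.0747, 0.389]
ee_rot: [3.016, -0.125, 0.711]
contact_force: [1.0, -0.9, -2.4]
grip_width: 0.0285
t 14.15 goal [0.4159 0.217  0.3177] dworld [-0.0057  0.1423 -0.0714] dtray [-0.0559  0.1404 -0.0502] turn [ 0.84 -3.54 -2.1 ] F [ 1.  -0.9 -2.4] Ftray [-0.3 -0.8 -2.6] w 0.0285 j [ 0.02 -0.29  1.91 -0.08  1.06  1.69]
```

```bash
python3 -m crank '[[[0.2,-1,-0.6,-0.002,0.035,-0.006,-1],[0.2,-1,-0.6,-0.002,0.035,-0.013,-1],[0.2,-1,-0.5,-0.001,0.032,-0.015,-1],[0.2,-0.5,-0.3,0,0.025,-0.015,-1],[0,0,0,0,0.01,-0.01,-1]]]';python3 goal.py bridge .07 .2117; python3 snap.py wrist w8; python3 snap.py side s8
```

```text
time: 14.65
tool_pos: [0.4121, 0.2205, 0.334]
ee_rot: [2.998, -0.184, 0.824]
contact_force: [0.3, -0.0, -2.1]
grip_width: 0.0287
t 14.65 goal [0.4159 0.217  0.3177] dworld [ 0.0039 -0.0035 -0.0163] dtray [-0.0044 -0.003  -0.0163] turn [-0.23  0.75 -0.21] F [ 0.3 -0.  -2.1] Ftray [-0.8  0.  -2. ] w 0.0287 j [ 0.41 -0.16  1.93 -0.33  0.92  2.24]
14.65 [0.4121 0.2205 0.334 ] [ 2.9983 -0.1839  0.8242] [ 0.408 -0.158  1.933 -0.325  0.917  2.241] [ 0.3 -0.  -2.1] 0.02869072374532063
14.7 [0.4119 0.2208 0.3326] [ 2.9986 -0.1836  0.8211] [ 0.408 -0.156  1.934 -0.325  0.916  2.242] [-0.8 -0.1 -5.7] 0.028986470658569394
```

View pics/w8.png

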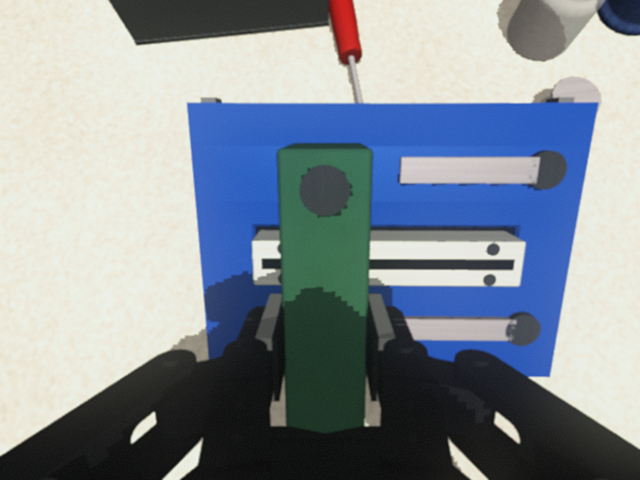

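View pics/s8.png

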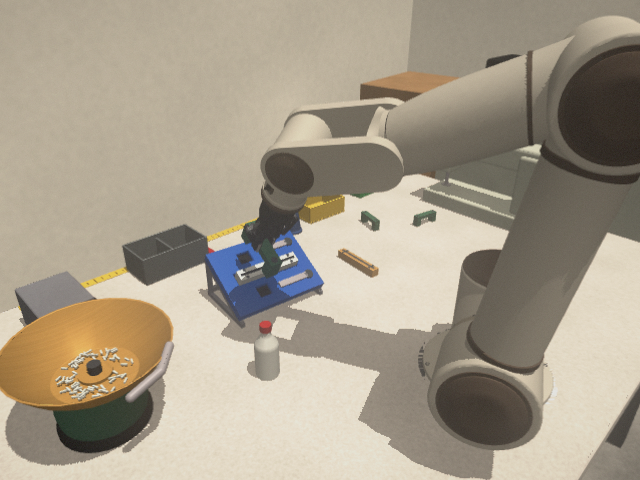

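```bash
python3 - <<'E'
import cv2
a=cv2.imread("pics/w8.png")
l=a[90:165,175:295]; r=a[90:165,535:605]; b=a[320:395,500:570]
cv2.imwrite("pics/w8a.png",cv2.resize(cv2.hconcat([l,r,b]),None,fx=3,fy=3,interpolation=cv2.INTER_CUBIC))
cv2.imwrite("pics/w8b.png",cv2.resize(a[130:300,240:540],None,fx=2.6,fy=2.6,interpolation=cv2.INTER_CUBIC))
E
```

```text
(no output)
```

View pics/w8a.png

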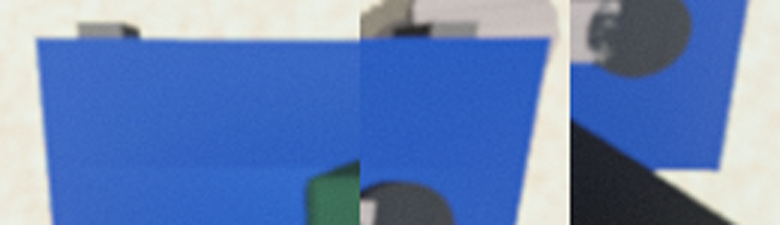

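View pics/w8b.png

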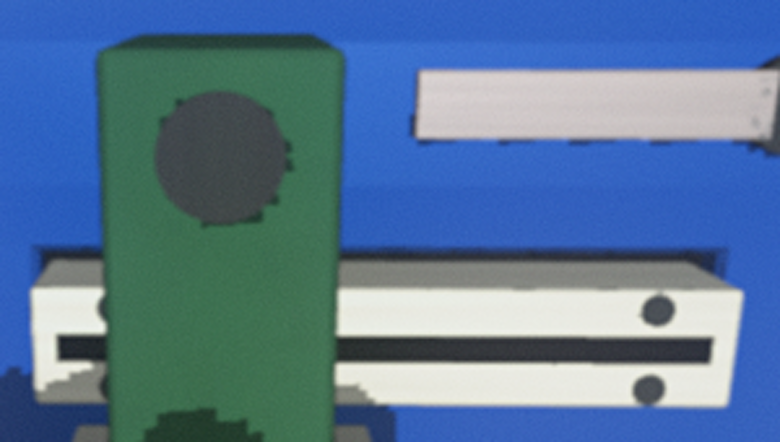

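```bash
cat > fit8.py <<'E'
from tray import *
import json
c={k:np.array(v) for k,v in json.load(open("pics/w8.json")).items()}
px=np.array([[187.3,102.7],[599,102.7],[549.3,376.3],[252.7,224.6],[520,225.4],[400.4,156.2],[399.6,183.5]])
X=np.array([[95,125,22],[95,-125,22],[-95,-125,22],[19,89,22],[19,-89,22],[67,-7,27],[43,-7,27]])/1000
def f(p): return (proj(c,X@trayR(p[3]).T+p[:3])-px).ravel()
s=least_squares(f,[.557,.164,.0635,-.126],loss='soft_l1'); print(s.x.round(4),np.degrees(s.x[3:]).round(2)); print(f(s.x).reshape(-1,2).round(1).tolist())
tp=np.array([.4121,.2205,.334]); R=Rn.from_rotvec([2.9983,-.1839,.8242]).as_matrix()
C,D=ray(c,[[277.7,151.2],[371.9,151.9],[287,420],[363,420]])
Dt=D@R; Ct=R.T@(C-tp); print("bridge in tool",(Ct+Dt*((.1567-Ct[2])/Dt[:,2])[:,None]).round(4).tolist())
E
python3 fit8.py
```

```text
[ 0.5545  0.1648  0.0629 -0.1276] [-7.31]
[[0.3, 0.3], [-0.8, 0.0], [0.3, 0.4], [-0.6, -0.5], [0.3, -0.3], [0.9, -5.3], [-0.4, 6.2]]
bridge in tool [[0.0625, -0.0155, 0.1567], [0.0623, 0.0138, 0.1567], [-0.0371, -0.0152, 0.1567], [-0.0371, 0.0136, 0.1567]]
```

```bash
sed -i 's/^P=.*/P=np.array([.5562,.1638,.0627]); YAW=np.radians(-7.2)/' goal.py; python3 goal.py bridge .025 .2117
```

```text
t 14.75 goal [0.4372 0.2141 0.2781] dworld [ 0.0251 -0.0056 -0.0554] dtray [-0.0056 -0.0024 -0.0607] turn [-0.17  0.64 -0.28] F [ 0.3  0.5 -2.4] Ftray [-1.   0.5 -2.2] w 0.0285 j [ 0.41 -0.16  1.93 -0.32  0.92  2.24]
```

```bash
python3 -m crank '[[[-0.1,0.4,-0.2,0.004,-0.003,-0.013,-1],[-0.1,0.2,-0.1,0.007,-0.002,-0.013,-1],[0,0,0,0.006,0,-0.013,-1],[0,0,0,0.005,0,-0.01,-1],[0,0,0,0.001,0,-0.002,-1]]]';python3 goal.py bridge .015 .2117
```

```text
time: 15.25
tool_pos: [0.4377, 0.2109, 0.2807]
ee_rot: [2.995, -0.196, 0.805]
contact_force: [0.6, -0.1, -2.2]
grip_width: 0.0285
t 15.25 goal [0.4422 0.2135 0.2694] dworld [ 0.0045  0.0026 -0.0113] dtray [-0.0021  0.0032 -0.0119] turn [0.03 0.09 0.28] F [ 0.6 -0.1 -2.2] Ftray [-0.5 -0.  -2.2] w 0.0285 j [ 0.36 -0.07  1.96 -0.34  0.8   2.25]
```

```bash
python3 -m crank '[[[0,0.1,0.2,0.0003,0.0025,-0.003,-1],[0,0,0,0.001,0.0003,-0.003,-1],[0,0,0,0.001,0,-0.002,-1],[0,0,0,0.001,0,-0.002,-1],[0,0,0,0,0,0,-1]]]';python3 goal.py bridge .012 .2117; python3 snap.py wrist w9; python3 snap.py side s9; python3 - <<'E'
import cv2
b=cv2.imread("pics/s9.png")
cv2.imwrite("pics/s9a.png",cv2.resize(b[205:335,190:340],None,fx=4.6,fy=4.6,interpolation=cv2.INTER_CUBIC))
E
```

```text
time: 15.75
tool_pos: [0.4418, 0.2132, 0.2706]
ee_rot: [2.996, -0.192, 0.804]
contact_force: [0.4, 1.4, -1.8]
grip_width: 0.0289
t 15.75 goal [0.4437 0.2133 0.2668] dworld [ 0.0019  0.0001 -0.0038] dtray [-0.0003  0.0003 -0.0042] turn [0.02 0.02 0.14] F [ 0.4  1.4 -1.8] Ftray [-0.7  1.4 -1.7] w 0.0289 j [ 0.37 -0.05  1.97 -0.34  0.78  2.26]
15.75 [0.4418 0.2132 0.2706] [ 2.9963 -0.192   0.8035] [ 0.365 -0.045  1.967 -0.344  0.779  2.256] [ 0.4  1.4 -1.8] 0.028898542882934326
15.8 [0.4418 0.2132 0.2708] [ 2.9964 -0.1921  0.8038] [ 0.365 -0.045  1.967 -0.344  0.779  2.256] [ 0.6  0.1 -2.4] 0.028636630339769195
```

View pics/w9.png

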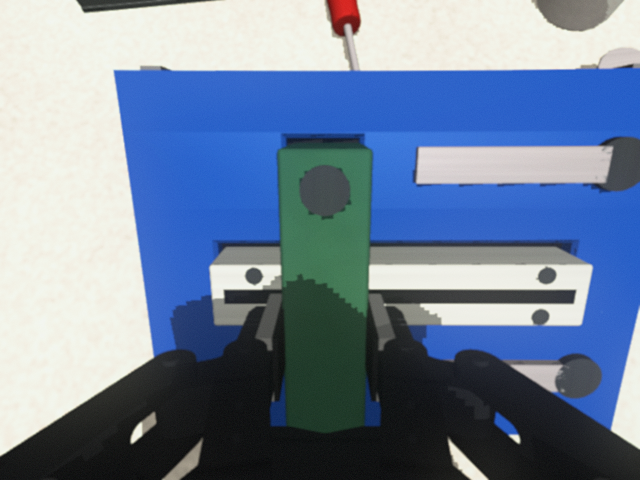

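View pics/s9a.png

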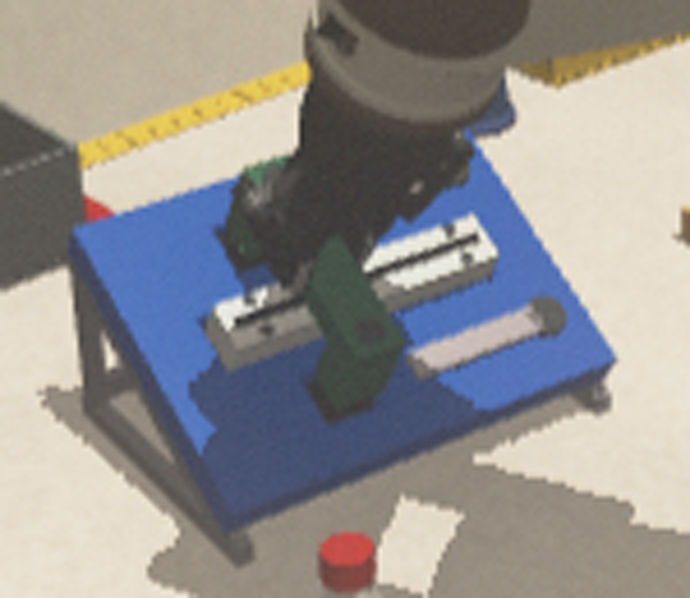

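```bash
python3 - <<'E'
import cv2
a=cv2.imread("pics/w9.png")
cv2.imwrite("pics/w9a.png",cv2.convertScaleAbs(cv2.resize(a[120:170,265:385],None,fx=6.5,fy=6.5,interpolation=cv2.INTER_CUBIC),alpha=1.6))
E
cat > fit9.py <<'E'
from tray import *
import json
c={k:np.array(v) for k,v in json.load(open("pics/w9.json")).items()}
st=bot.get_state()
tp=np.array([.4418,.2132,.2706]); R=Rn.from_rotvec([2.9963,-.192,.8035]).as_matrix()
# predicted foot end-face corners in image, bridge centred on tool at d
for d in (.2117,):
  B=np.array([[65,15,0],[65,-15,0],[65,15,55],[65,-15,55]])/1000
  W=tp+(np.c_[B[:,0],-B[:,1],d-B[:,2]])@R.T
  print("bridge pred",proj(c,W).round(1).tolist())
X=np.array([[69,54,22],[69,16,22]])/1000
for P,y in (((.5562,.1638,.0627),-7.2),((.5545,.1648,.0629),-7.31)):
  print("mouth pred",proj(c,X@trayR(np.radians(y)).T+np.array(P)).round(1).tolist())
E
python3 fit9.py
```

```text
bridge pred [[293.0, 139.1], [360.7, 139.1], [279.1, 143.2], [376.1, 143.2]]
mouth pred [[283.3, 130.7], [366.7, 130.4]]
mouth pred [[281.7, 133.8], [365.4, 133.8]]
```

View pics/w9a.png

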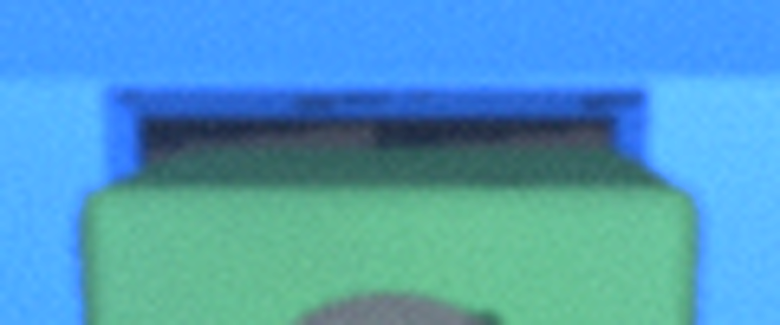

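```bash
cat >> fit9.py <<'E'
for o in (.014,.016,.018):
  X=np.array([[65,50,12],[65,20,12],[65,50,67],[65,20,67]])/1000+[0,0,o]
  print(o,proj(c,X@trayR(np.radians(-7.31)).T+np.array([.5545,.1648,.0629])).round(1).tolist())
E
python3 fit9.py
```

```text
bridge pred [[293.0, 139.1], [360.7, 139.1], [279.1, 143.2], [376.1, 143.2]]
mouth pred [[283.3, 130.7], [366.7, 130.4]]
mouth pred [[281.7, 133.8], [365.4, 133.8]]
0.014 [[290.0, 143.2], [357.0, 143.2], [275.1, 149.0], [370.9, 148.9]]
0.016 [[289.6, 143.4], [357.4, 143.3], [274.3, 149.3], [371.6, 149.2]]
0.018 [[289.2, 143.5], [357.8, 143.5], [273.5, 149.6], [372.3, 149.5]]
```

```bash
python3 -m crank '[[[0,0,0.1,0.0006,0.0014,-0.0008,-1],[0,0,0,0.0008,0,-0.0014,-1],[0,0,0,0.0008,-0.0001,-0.0014,-1],[0,0,0,0.0008,-0.0001,-0.0014,-1],[0,0,0,0,0,0,-1]]]';python3 goal.py bridge 0 .2117; python3 snap.py wrist w10;  python3 - <<'E'
import cv2
a=cv2.imread("pics/w10.png")
cv2.imwrite("pics/w10a.png",cv2.convertScaleAbs(cv2.resize(a[115:180,260:390],None,fx=6,fy=6,interpolation=cv2.INTER_CUBIC),alpha=1.6))
E
```

```text
time: 16.35
tool_pos: [0.4449, 0.2147, 0.2658]
ee_rot: [2.997, -0.189, 0.805]
contact_force: [-0.6, -0.2, -2.0]
grip_width: 0.0286
t 16.35 goal [0.4496 0.2125 0.2564] dworld [ 0.0047 -0.0022 -0.0094] dtray [-0.0005 -0.0015 -0.0106] turn [-0.    0.08  0.01] F [-0.6 -0.2 -2. ] Ftray [-1.5 -0.3 -1.4] w 0.0286 j [ 0.37 -0.03  1.97 -0.35  0.77  2.26]
16.35 [0.4449 0.2147 0.2658] [ 2.9971 -0.1889  0.8052] [ 0.365 -0.032  1.966 -0.347  0.767  2.259] [-0.6 -0.2 -2. ] 0.028646603605105774
```

View pics/w10a.png

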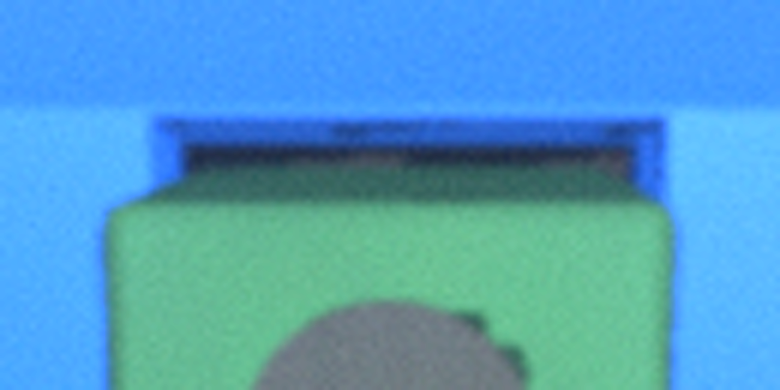

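```bash
python3 - <<'E'
import cv2
a=cv2.imread("pics/w10.png")
cv2.imwrite("pics/w10b.png",cv2.convertScaleAbs(cv2.resize(a[130:156,270:380],None,fx=7.2,fy=14,interpolation=cv2.INTER_CUBIC),alpha=2.6))
E
```

```text
(no output)
```

View pics/w10b.png

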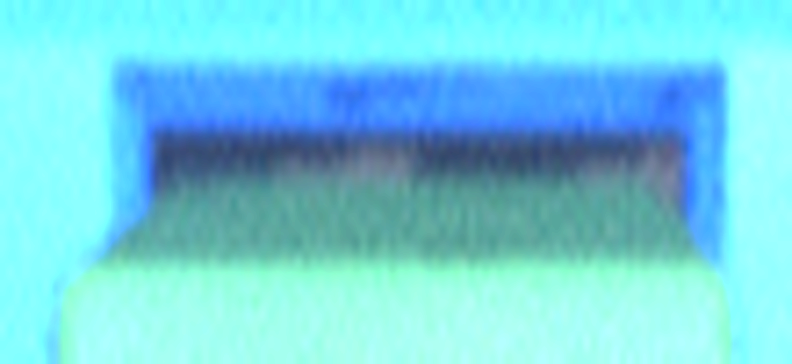

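```bash
python3 -m crank '[[[0,0,0,0.0006,-0.0009,-0.001,-1],[0,0,0,0.0007,-0.0001,-0.0013,-1],[0,0,0,0.0007,-0.0001,-0.0013,-1],[0,0,0,0.0006,-0.0001,-0.001,-1],[0,0,0,0,0,0,-1]]]';python3 goal.py bridge 0 .2117
```

```text
time: 16.9
tool_pos: [0.4478, 0.2133, 0.261]
ee_rot: [2.997, -0.189, 0.805]
contact_force: [-0.0, 0.3, -1.8]
grip_width: 0.0288
t 16.9 goal [0.4496 0.2125 0.2564] dworld [ 0.0019 -0.0008 -0.0045] dtray [-0.0006 -0.0005 -0.0049] turn [-0.    0.08  0.02] F [-0.   0.3 -1.8] Ftray [-1.   0.3 -1.5] w 0.0288 j [ 0.36 -0.02  1.97 -0.35  0.75  2.26]
```

```bash
python3 -m crank '[[[0,0,0,0.0006,0,-0.0011,-1],[0,0,0,0.0006,0,-0.0011,-1],[0,0,0,0.0005,0,-0.0009,-1],[0,0,0,0,0,0,-1],[0,0,0,0,0,0,-1]]]';python3 goal.py bridge 0 .2117
```

```text
time: 17.4
tool_pos: [0.4496, 0.2134, 0.2575]
ee_rot: [2.997, -0.189, 0.805]
contact_force: [0.6, -0.6, -2.1]
grip_width: 0.0285
t 17.4 goal [0.4496 0.2125 0.2564] dworld [-0.     -0.0008 -0.0011] dtray [-0.0005 -0.0008 -0.001 ] turn [-0.    0.08  0.01] F [ 0.6 -0.6 -2.1] Ftray [-0.4 -0.5 -2.1] w 0.0285 j [ 0.36 -0.02  1.97 -0.35  0.75  2.26]
```

Near the floor; small pushes, watching the force within each call.

```bash
python3 -m crank '[[[0,0,0,0.0003,0,-0.0006,-1],[0,0,0,0.0003,0,-0.0006,-1],[0,0,0,0.0003,0,-0.0006,-1],[0,0,0,0.0003,0,-0.0006,-1],[0,0,0,0.0003,0,-0.0006,-1]]]';python3 goal.py bridge 0 .2117
```

```text
time: 17.9
tool_pos: [0.4498, 0.2135, 0.2573]
ee_rot: [2.996, -0.19, 0.806]
contact_force: [-15.5, -1.8, 12.1]
grip_width: 0.0287
t 17.9 goal [0.4496 0.2125 0.2564] dworld [-0.0002 -0.0009 -0.0009] dtray [-0.0005 -0.001  -0.0007] turn [0.02 0.09 0.05] F [-15.5  -1.8  12.1] Ftray [-7.1 -3.7 18. ] w 0.0287 j [ 0.36 -0.01  1.97 -0.35  0.75  2.26]
```

```bash
python3 snap.py wrist w11; python3 snap.py side s11; python3 - <<'E'
import cv2
b=cv2.imread("pics/s11.png")
cv2.imwrite("pics/s11a.png",cv2.resize(b[205:335,190:340],None,fx=4.6,fy=4.6,interpolation=cv2.INTER_CUBIC))
E
```

```text
17.9 [0.4498 0.2135 0.2573] [ 2.9963 -0.1898  0.8055] [ 0.359 -0.014  1.968 -0.352  0.746  2.263] [-15.5  -1.8  12.1] 0.02866456143636791
17.95 [0.4498 0.2135 0.2573] [ 2.9963 -0.1899  0.8056] [ 0.359 -0.014  1.968 -0.352  0.746  2.263] [-15.5  -1.7  12.1] 0.028559882676198408
```

View pics/w11.png

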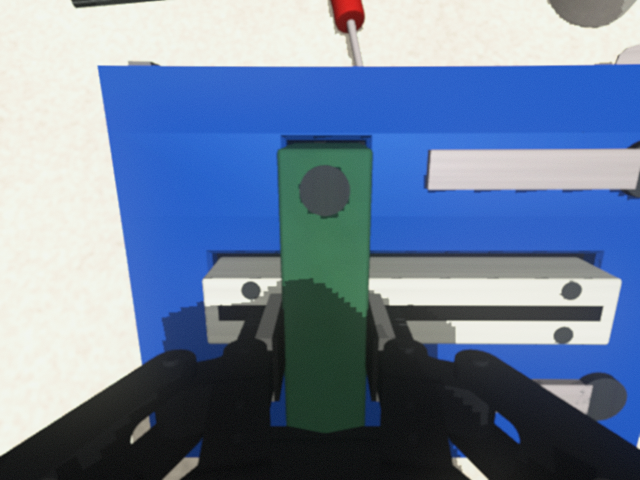

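View pics/s11a.png

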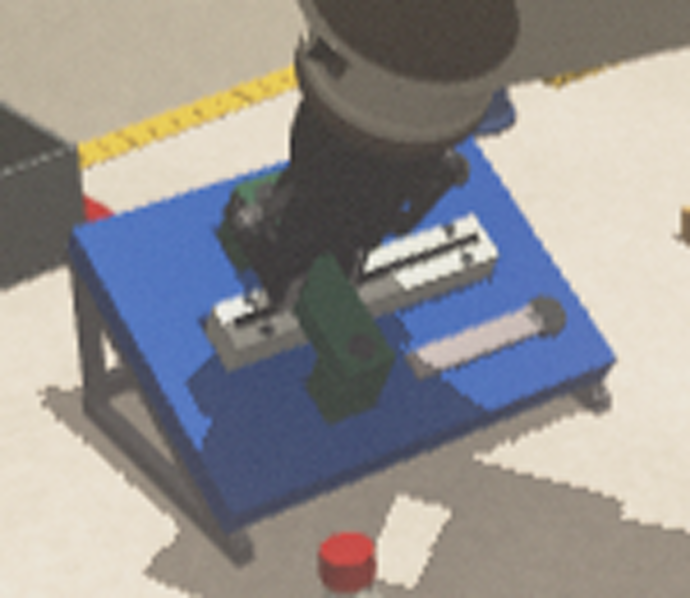

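```bash
python3 -m crank '[[[0,0,0,0,0,0,-1],[0,0,0,0,0,0,-0.25],[0,0,0,0,0,0,-0.1],[0,0,0,0,0,0,0],[0,0,0,0,0,0,0]]]';python3 goal.py bridge 0 .2117; python3 snap.py wrist w12
```

```text
time: 18.5
tool_pos: [0.4501, 0.2136, 0.2583]
ee_rot: [2.996, -0.19, 0.809]
contact_force: [1.2, -0.6, -0.0]
grip_width: 0.0427
t 18.5 goal [0.4496 0.2125 0.2564] dworld [-0.0004 -0.0011 -0.0018] dtray [-0.0012 -0.0011 -0.0014] turn [-0.01  0.22  0.04] F [ 1.2 -0.6 -0. ] Ftray [ 1.1 -0.4 -0.6] w 0.0427 j [ 0.36 -0.02  1.97 -0.35  0.75  2.26]
18.5 [0.4501 0.2136 0.2583] [ 2.9963 -0.1897  0.809 ] [ 0.359 -0.015  1.967 -0.352  0.746  2.263] [ 1.2 -0.6 -0. ] 0.042749822613968806
```

View pics/w12.png

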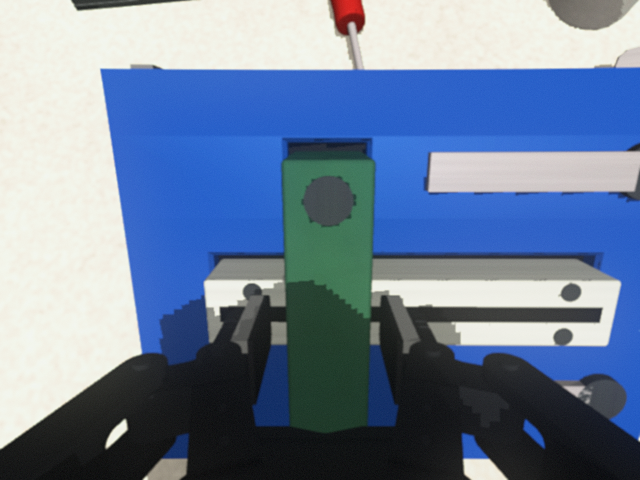

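```bash
python3 -m crank '[[[0,0,0,-0.001,0,0.002,0],[0,0,0,-0.005,0.001,0.009,0],[0,0,0,-0.01,0.001,0.017,0],[0,0,0,-0.02,0.002,0.034,0],[0,0,0,-0.022,0.002,0.036,0]]]'; python3 -m crank '[[[0,0,0,-0.02,-0.02,0.03,0],[0,0,0,-0.02,-0.03,0.03,0],[0,0,0,-0.01,-0.04,0.02,0],[0,0,0,0,-0.04,0,0],[0,0,0,0,-0.02,0,0]]]'; python3 snap.py wrist w13; python3 snap.py side s13; python3 snap.py top t13;  python3 - <<'E'
import cv2
b=cv2.imread("pics/s13.png")
cv2.imwrite("pics/s13a.png",cv2.resize(b[205:335,190:340],None,fx=4.6,fy=4.6,interpolation=cv2.INTER_CUBIC))
E
```

```text
time: 19.05
tool_pos: [0.39, 0.219, 0.3561]
ee_rot: [2.996, -0.191, 0.796]
contact_force: [1.2, 1.1, 0.9]
grip_width: 0.0428
time: 19.55
tool_pos: [0.3314, 0.0708, 0.4478]
ee_rot: [2.997, -0.174, 0.817]
contact_force: [0.8, 0.3, 0.1]
grip_width: 0.043
19.55 [0.3314 0.0708 0.4478] [ 2.9975 -0.174   0.8168] [ 0.01  -0.544  1.961 -0.068  1.197  1.705] [0.8 0.3 0.1] 0.04297292522859384
19.6 [0.3315 0.0694 0.4481] [ 2.9963 -0.175   0.8173] [ 0.006 -0.545  1.961 -0.067  1.197  1.701] [-0.3  0.2  0.9] 0.04281749990045297
19.65 [0.3319 0.0705 0.4476] [ 2.9966 -0.1788  0.816 ] [ 0.01  -0.543  1.96  -0.07   1.197  1.708] [-0.   0.7  0. ] 0.042849207307356176
```

View pics/w13.png

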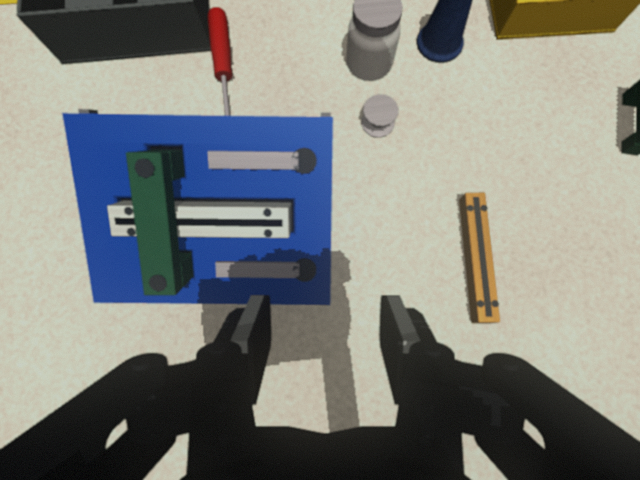

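View pics/s13a.png

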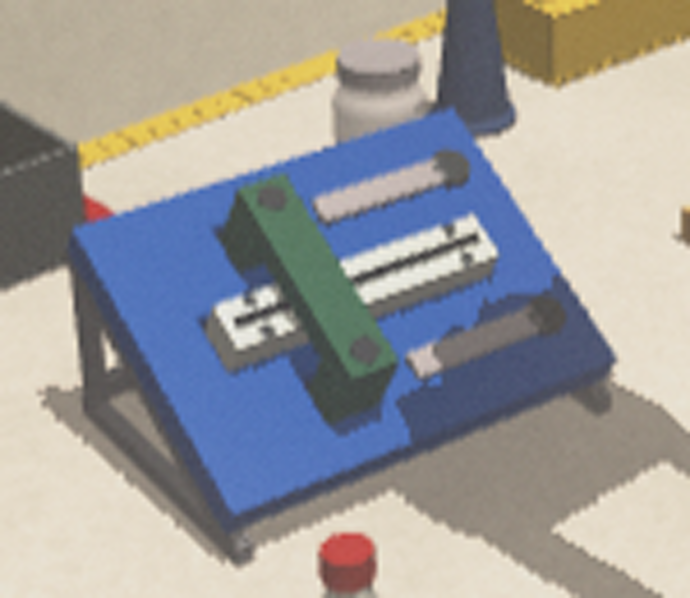

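View pics/t13.png

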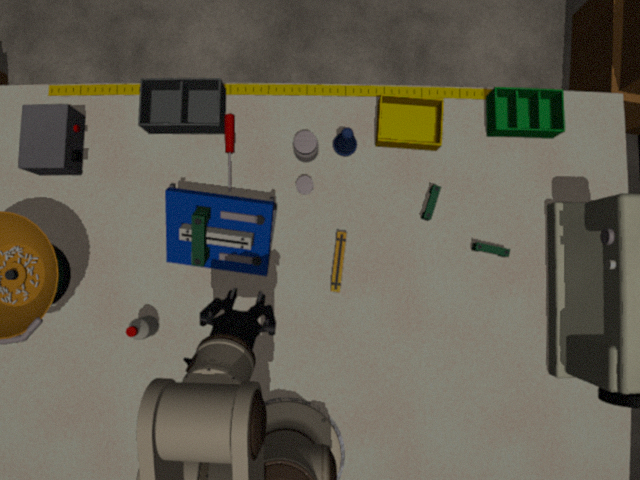

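```bash
python3 - <<'E'
from tray import *
c=eyes.get_calibration("side")
px=(np.array([[238,187],[290,178],[393,365],[342,378]])+.5)/4.6-.5+[190,205]
rp=(np.array([[213,322],[472,214],[497,247],[233,352]])+.5)/4.6-.5+[190,205]
for P,y in (((.5617,.1598,.0598),-.1347),((.5568,.1641,.0639),-.1259)):
  T=trayR(y)
  B=np.array([[65,50],[65,20],[-65,20],[-65,50]]); Rl=np.array([[15,85],[15,-85],[-15,-85],[-15,85]])
  for n,q,b,z in (("bridge",px,B,67),("rail",rp,Rl,42)):
    f=lambda p:(proj(c,np.c_[b+p[:2],np.full(4,z+p[2])]/1000@T.T+np.array(P))-q).ravel()
    s=least_squares(f,[0,0,0.]); print(n,s.x.round(1),f(s.x).round(1))
E
```

```text
bridge [  9.2 -10.9 -23.4] [-0.2  1.  -1.3 -0.3  0.3 -0.9  1.1  0.2]
rail [-5.9  5.5  6.1] [-0.9 -3.   0.2  0.7  0.4  2.4  0.3  0.2]
bridge [ 12.8 -15.3 -31.5] [-0.3  1.1 -1.5 -0.2  0.4 -1.   1.3  0.1]
rail [-5.   4.1  3.6] [-0.9 -2.9  0.1  0.5  0.4  2.2  0.4  0.3]
```

```bash
python3 - <<'E'
from tray import *
import json
a=cv2.imread("pics/w13.png"); 
cv2.imwrite("pics/w13a.png",cv2.resize(a[100:320,55:345],None,fx=2.7,fy=2.7,interpolation=cv2.INTER_CUBIC))
im=cv2.resize(cv2.imread("pics/s13.png")[205:335,190:340],None,fx=4.6,fy=4.6,interpolation=cv2.INTER_CUBIC)
c=eyes.get_calibration("side"); P=np.array([.5617,.1598,.0598]); T=trayR(-.1347)
for dz,col in ((0,(0,0,255)),(6,(0,255,255))):
  B=np.array([[65,50],[65,20],[-65,20],[-65,50]])+[-2,0]
  q=(proj(c,np.c_[B,np.full(4,67+dz)]/1000@T.T+P)+.5-[190,205])*4.6-.5
  cv2.polylines(im,[q.round().astype(int)],True,col,1)
  Rl=np.array([[15,85],[15,-85],[-15,-85],[-15,85]])+[-2,0]
  q=(proj(c,np.c_[Rl,np.full(4,42+dz)]/1000@T.T+P)+.5-[190,205])*4.6-.5
  cv2.polylines(im,[q.round().astype(int)],True,col,1)
cv2.imwrite("pics/s13o.png",im)
E
```

```text
(no output)
```

View pics/s13o.png

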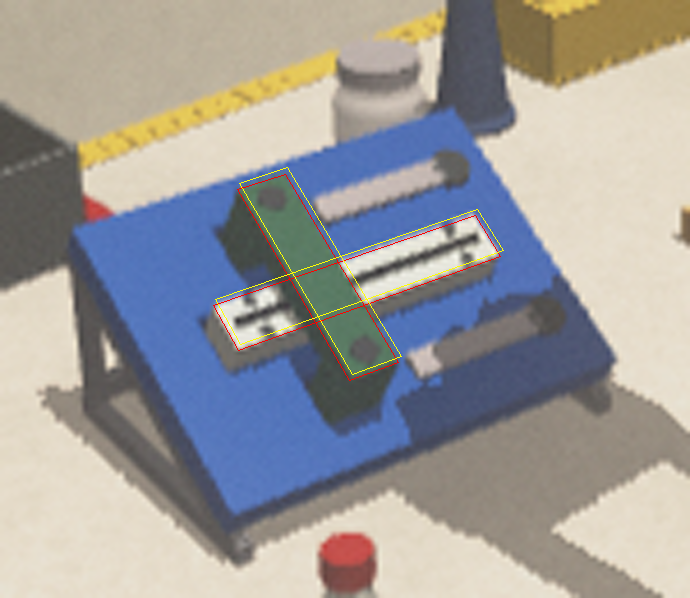

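View pics/w13a.png

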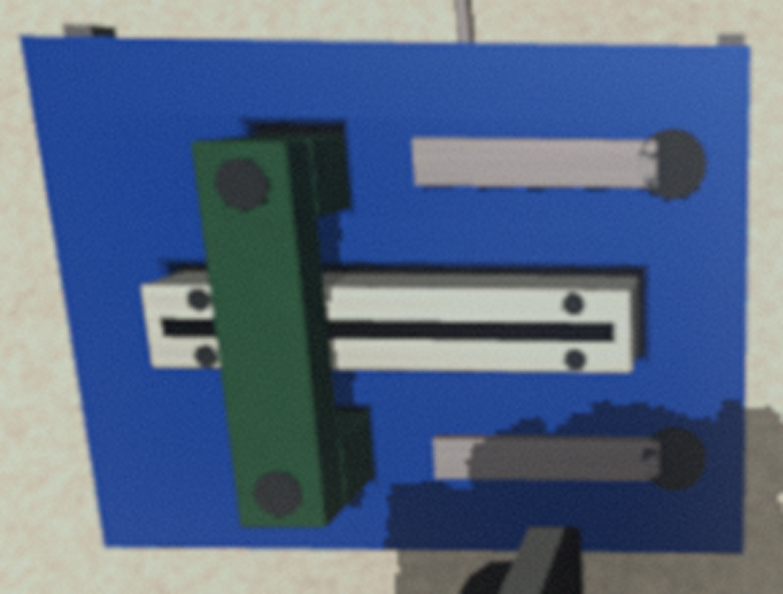

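```bash
python3 -m crank '[[[0,0,0,0,0,0,0],[0,0,0,0,0,0,0],[0,0,0,0,0,0,0],[0,0,0,0,0,0,0],[0,0,0,0,0,0,0]]]' && python3 -c "
from plant import bot; print(bot.finish_job())"
```

```text
time: 20.2
tool_pos: [0.3319, 0.074, 0.4469]
ee_rot: [3.0, -0.172, 0.812]
contact_force: [0.1, 0.0, 0.3]
grip_width: 0.0426
the job is handed in; nothing more can be done
None
```

I laid the feed rail in its long pocket and let go. I then stood the largest green bridge over it with both feet in their pockets, backed the arm clear and handed in at about 20 s of the 51 s allowed.

**Last checks:**
- **Seating:** the final side picture matches the outline I drew for both parts fully seated, and both came to rest against the downslope walls of their pockets. During lowering, each part met the floor within about 1 mm of the height I expected.
- **Bystanders:** in the final top picture the old rail, the other things on the bench and the smaller green bridges look the same as at the start. The robot was touching nothing, with the wrist force near zero.

**What disagreed or went less well:**
- **Pressing force:** while confirming the rail was on the floor I pressed too hard for a moment. The wrist force reached about 80 N, against the 120 N limit, then relaxed. The bridge read about 20 N.
- **Slide on release:** the rail slid up to about 4 mm downslope within its pocket clearance when I let go, and the bridge shifted a little the same way.
- **Tray position:** the camera estimates differed by up to 7 mm (side picture against wrist picture), so I made the final approaches from the wrist views.
- **Unused check:** working out the bridge and rail heights from the side picture alone gave unusable results, so I relied on the outline match and the floor contact instead.

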